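# Build up the roller bearing stacks in the swing cradle

### The arm

A 7-joint arm with a two-finger parallel gripper is mounted at the origin on the work surface. World frame = base frame: x ahead of the robot, y to its left, z up, the work surface at z = 0. Lengths are in m, angles in rad, forces in N, time in s.
With the tool pointing down it reaches from about 0.4 to 0.875 m from the base axis. Payload 19.3 kg.
Tool frame: the origin (TCP) lies on the centre line of the jaws, within the pads' length; the fingertips stand 14 mm ahead of it and the grasp point (between the pads) lies 5 mm behind it; x points along the fingers, y is the direction in which the jaws open and shut, and the axes are right-handed (so a half turn about x gives the same grasp; the last joint's range is limited). The gripper opens to 85 mm and grips with 20 to 120 N. Pads are 22 mm wide; open, the fingers measure 114 mm over their backs; the gripper's body (76 mm by 85 mm) begins 54 mm behind the grasp point. The pads swing forward as they close: fully open they stand 13 mm farther back than shut.
Start: joints at [1.107, 0.521, -0.036, 1.599, 0.021, 1.021, -0.113], TCP at [0.24, -0.577, 0.245] pointing down, gripper open.
Joint ranges: [-2.91, 2.91], [-0.3, 2.13], [-1.5, 1.42], [0.17, 2.43], [-1.26, 4.41], [0.16, 1.93], [-2.52, 2.52]. Speed limits (rad/s): [1.89, 1.89, 2.39, 2.39, 3.01, 3.01, 3.01].

### API

Orientations are given as [roll, pitch, yaw] about the fixed x, y, z axes, in that order (R = Rz(yaw) Ry(pitch) Rx(roll)).
In Python, from workcell import monitor, optics, bot gives the robot as it stands.
- The arm moves only by the tool arm_command, never from a script. Its arguments are lists of equal length, an entry for each row: "delta_pos": the shift along the tool's x, y, z as a fraction of full scale, a list of three; "rotation": the turn, a rotation vector about the tool's x, y, z as a fraction of full scale, a list of three. In form: {"delta_pos": [[dx, dy, dz], ...], "rotation": [[wx, wy, wz], ...]}. A call has 1 to 10 rows; each row shifts and turns the pose as measured when the row begins, along the tool's axes as they then stand; what a row does not reach is not made up. Full scale, the value 1, is 30 mm for a shift and 6 degrees for a turn. A row lasts 1/10 s, in which the tool goes at most 50 mm and 8.59 degrees, less where a joint would pass 70% of its speed; a pose out of reach is approached as far as the arm can. A call with a number of a shift or a turn outside -1 to 1 is refused whole. A call with a gripper value outside its range is refused whole. "gripper" is the closure, from -1 (fully open) to 1 (shut), so that 0 is half open, set as the call begins (left out, the last holds). The fingers move at their own pace and stop on an object; "grip_force" is the grip in N (left out, the last holds). Time passes only in rows, so rows that do not move let the fingers close. It gives the time, the measured TCP pose, the force and the opening at its end, in the units of the state.
- monitor.observe(): the state, without advancing time (a new reading comes with each control period).
- optics.grab_frame(name): name is "scene" or "top"; returns the picture (384x512x3 uint8, red, green, blue); there is no depth.
- optics.camera_params(name): a dict with "fx", "fy", "cx", "cy" (pixels), "origin" and "rotation" of the camera in the world. Camera axes: x right, y down, z forward; pixel columns grow to the right and rows downward; lengths in m; the calibration is good to about 2 mm. A picture is of the moment at which its call begins. camera_params takes no time and is no camera call.
- bot.job_done(): hands the job in, once; it reports no verdict.
The state is a dict: "clock": time; "qpos": joint angles; "qd": joint speeds; "joint_efforts": joint torques, N m; "position": TCP position; "tool_rot": TCP orientation; "force": force on the tool from outside, world axes, zero at the start; "moment": the same for the moment, N m; "grip_width": finger opening in m.
Only numpy, scipy, OpenCV 4.12 (cv2) and the standard library are available. Lean on these libraries where they do the work, as an engineer would, in place of code of your own. Each camera call takes 0.05 s, during which the arm holds its last target. There are 200 camera calls.

### The job

Ready the mower's two roller bearing stacks for bolting: first swing the cradle on its centres by the steel bar until the bar and the pocket mouths point straight up. Then build one stack in each pocket, square and fully home: a dark housing on the pocket floor, then aluminium spacers, then a steel top disc centred on top; use every spacer on the bench, at least one and at most two in each stack. Leave the cradle upright and the other things on the bench alone.

Things in the scene. Friction and masses are not known exactly. Their poses are not given: they have to be found in the camera images.
- cradle (a joint): Swing of the cradle about the level shaft that runs between the two centres of the stand: 0 = pocket mouths and steel bar straight up; positive = leaning towards the robot side of the stand (its -x side). Starts at 0.55 to 1.05. It turns freely from -0.6 to 1.4, has no detent, and is held by friction wherever it is left (about 0.7 N m, i.e. 7 to 10 N at the bar's grip point).
- axis_at_bar (a point): Point on the cradle's shaft axis, level with the bar; 70 mm above the table. Its y axis runs along the shaft (from pocket 1 to pocket 2 and the bar), its z axis points along the bar, from shaft to bar tip; it turns with the cradle. The stand's end blocks (green, 56 mm in x, 32 mm in y) stand 190 mm either side of the middle, tops 90 mm above the table.
- bar_grip (a point): Grip point on the steel bar used to turn the cradle (bar 16 mm across the shaft, 12 mm along the shaft, its tip 112 mm from the shaft axis): on the bar's middle line, 95 mm from the shaft axis, 17 mm below the tip. With the cradle up, the bar stands 44 mm clear of the side of pocket 2. Axes as for axis_at_bar.
- pocket_1 (a point): Centre of the floor of pocket 1 (the pocket farther from the bar), 80 mm above the table with the cradle up; z points out of the mouth, y along the shaft. Pocket 67 x 67 mm inside, walls 6 mm thick, 66 mm high above the floor. The walls at y = +-33.5 mm are whole; those at x = +-33.5 mm are open over their middle 42 mm, floor to top, for the fingers. Pockets are 120 mm apart.
- pocket_2 (a point): Centre of the floor of pocket 2 (the pocket nearer the bar), 80 mm above the table with the cradle up; z points out of the mouth, y along the shaft. Pocket 67 x 67 mm inside, walls 6 mm thick, 66 mm high above the floor. The walls at y = +-33.5 mm are whole; those at x = +-33.5 mm are open over their middle 42 mm, floor to top, for the fingers. Pockets are 120 mm apart.
- housing_1_mid (a point): Centre of a dark steel bearing housing: square block 62 x 62 x 40 mm (lowest 8 mm stepped in to 57 mm), about 0.45 kg; z axis up, x and y square to its sides. The two housings are alike. Lies flat on the table at the start.
- housing_2_mid (a point): Centre of a dark steel bearing housing: square block 62 x 62 x 40 mm (lowest 8 mm stepped in to 57 mm), about 0.45 kg; z axis up, x and y square to its sides. The two housings are alike. Lies flat on the table at the start.
- spacer_1_mid (a point): Centre of an aluminium spacer plate: square 62 x 62 x 10 mm, about 0.09 kg, axes as the housing. Two to four spacers are there, all alike, flat on the table; the others are absent (None from the start).
- spacer_2_mid (a point): Centre of an aluminium spacer plate: square 62 x 62 x 10 mm, about 0.09 kg, axes as the housing. Two to four spacers are there, all alike, flat on the table; the others are absent (None from the start).
- spacer_3_mid (a point): Centre of an aluminium spacer plate: square 62 x 62 x 10 mm, about 0.09 kg, axes as the housing. Two to four spacers are there, all alike, flat on the table; the others are absent (None from the start).
- spacer_4_mid (a point): Centre of an aluminium spacer plate: square 62 x 62 x 10 mm, about 0.09 kg, axes as the housing. Two to four spacers are there, all alike, flat on the table; the others are absent (None from the start).
- disc_1_mid (a point): Centre of a bright steel top disc: round, diameter 62 mm, 14 mm thick, about 0.2 kg, z is its axis. The two discs are alike. Lies flat on the table at the start.
- disc_2_mid (a point): Centre of a bright steel top disc: round, diameter 62 mm, 14 mm thick, about 0.2 kg, z is its axis. The two discs are alike. Lies flat on the table at the start.
- varnish_jar: Bystander, leave alone: amber jar with steel cap, 60 mm diameter, 85 mm tall, among the parts. Origin at its underside.
- wrench: Bystander, leave alone: spanner lying on the table near the robot. Origin at its underside.
- screwdriver: Bystander, leave alone: screwdriver lying on the table near the robot. Origin at its underside.

How it is judged:
On the way, in this order (a step that is already met when the one before it is completed fails the run):
1. the cradle is swung up (within 0.07 rad) (value of joint cradle between -0.07 and 0.07 rad), for 0.3 s.
2. a housing is seated on the floor of each pocket, cradle up (all of step 1 and ((x of housing_1_mid in the frame of pocket_1 between -0.006 and 0.006 m and y of housing_1_mid in the frame of pocket_1 between -0.006 and 0.006 m and z of housing_1_mid in the frame of pocket_1 between 0.017 and 0.023 m and angle between the z axis of housing_1_mid and the z axis of pocket_1, either way round below 0.06 rad) or (x of housing_1_mid in the frame of pocket_2 between -0.006 and 0.006 m and y of housing_1_mid in the frame of pocket_2 between -0.006 and 0.006 m and z of housing_1_mid in the frame of pocket_2 between 0.017 and 0.023 m and angle between the z axis of housing_1_mid and the z axis of pocket_2, either way round below 0.06 rad)) and ((x of housing_2_mid in the frame of pocket_1 between -0.006 and 0.006 m and y of housing_2_mid in the frame of pocket_1 between -0.006 and 0.006 m and z of housing_2_mid in the frame of pocket_1 between 0.017 and 0.023 m and angle between the z axis of housing_2_mid and the z axis of pocket_1, either way round below 0.06 rad) or (x of housing_2_mid in the frame of pocket_2 between -0.006 and 0.006 m and y of housing_2_mid in the frame of pocket_2 between -0.006 and 0.006 m and z of housing_2_mid in the frame of pocket_2 between 0.017 and 0.023 m and angle between the z axis of housing_2_mid and the z axis of pocket_2, either way round below 0.06 rad))), for 0.2 s.
3. every spacer lies flat on a housing, one or two to a pocket (all of step 2 and ((x of spacer_1_mid in the frame of pocket_1 between -0.006 and 0.006 m and y of spacer_1_mid in the frame of pocket_1 between -0.006 and 0.006 m and z of spacer_1_mid in the frame of pocket_1 between 0.042 and 0.058 m and angle between the z axis of spacer_1_mid and the z axis of pocket_1, either way round below 0.06 rad) or (x of spacer_1_mid in the frame of pocket_2 between -0.006 and 0.006 m and y of spacer_1_mid in the frame of pocket_2 between -0.006 and 0.006 m and z of spacer_1_mid in the frame of pocket_2 between 0.042 and 0.058 m and angle between the z axis of spacer_1_mid and the z axis of pocket_2, either way round below 0.06 rad)) and ((x of spacer_2_mid in the frame of pocket_1 between -0.006 and 0.006 m and y of spacer_2_mid in the frame of pocket_1 between -0.006 and 0.006 m and z of spacer_2_mid in the frame of pocket_1 between 0.042 and 0.058 m and angle between the z axis of spacer_2_mid and the z axis of pocket_1, either way round below 0.06 rad) or (x of spacer_2_mid in the frame of pocket_2 between -0.006 and 0.006 m and y of spacer_2_mid in the frame of pocket_2 between -0.006 and 0.006 m and z of spacer_2_mid in the frame of pocket_2 between 0.042 and 0.058 m and angle between the z axis of spacer_2_mid and the z axis of pocket_2, either way round below 0.06 rad)) and ((x of spacer_3_mid in the frame of pocket_1 between -0.006 and 0.006 m and y of spacer_3_mid in the frame of pocket_1 between -0.006 and 0.006 m and z of spacer_3_mid in the frame of pocket_1 between 0.042 and 0.058 m and angle between the z axis of spacer_3_mid and the z axis of pocket_1, either way round below 0.06 rad) or (x of spacer_3_mid in the frame of pocket_2 between -0.006 and 0.006 m and y of spacer_3_mid in the frame of pocket_2 between -0.006 and 0.006 m and z of spacer_3_mid in the frame of pocket_2 between 0.042 and 0.058 m and angle between the z axis of spacer_3_mid and the z axis of pocket_2, either way round below 0.06 rad)) and ((x of spacer_4_mid in the frame of pocket_1 between -0.006 and 0.006 m and y of spacer_4_mid in the frame of pocket_1 between -0.006 and 0.006 m and z of spacer_4_mid in the frame of pocket_1 between 0.042 and 0.058 m and angle between the z axis of spacer_4_mid and the z axis of pocket_1, either way round below 0.06 rad) or (x of spacer_4_mid in the frame of pocket_2 between -0.006 and 0.006 m and y of spacer_4_mid in the frame of pocket_2 between -0.006 and 0.006 m and z of spacer_4_mid in the frame of pocket_2 between 0.042 and 0.058 m and angle between the z axis of spacer_4_mid and the z axis of pocket_2, either way round below 0.06 rad))), for 0.2 s.
At the end, for the whole second after the job is handed in: Cradle within 0.07 rad of upright; housings on the pocket floors, every spacer flat on a housing (first or second layer), each disc flat on one or two spacers; all within 6 mm of the pocket centre, 3 mm of seated height and 0.06 rad of parallel to its floor (all of step 3 and ((x of disc_1_mid in the frame of pocket_1 between -0.006 and 0.006 m and y of disc_1_mid in the frame of pocket_1 between -0.006 and 0.006 m and z of disc_1_mid in the frame of pocket_1 between 0.054 and 0.07 m and angle between the z axis of disc_1_mid and the z axis of pocket_1, either way round below 0.06 rad) or (x of disc_1_mid in the frame of pocket_2 between -0.006 and 0.006 m and y of disc_1_mid in the frame of pocket_2 between -0.006 and 0.006 m and z of disc_1_mid in the frame of pocket_2 between 0.054 and 0.07 m and angle between the z axis of disc_1_mid and the z axis of pocket_2, either way round below 0.06 rad)) and ((x of disc_2_mid in the frame of pocket_1 between -0.006 and 0.006 m and y of disc_2_mid in the frame of pocket_1 between -0.006 and 0.006 m and z of disc_2_mid in the frame of pocket_1 between 0.054 and 0.07 m and angle between the z axis of disc_2_mid and the z axis of pocket_1, either way round below 0.06 rad) or (x of disc_2_mid in the frame of pocket_2 between -0.006 and 0.006 m and y of disc_2_mid in the frame of pocket_2 between -0.006 and 0.006 m and z of disc_2_mid in the frame of pocket_2 between 0.054 and 0.07 m and angle between the z axis of disc_2_mid and the z axis of pocket_2, either way round below 0.06 rad))); the robot touches nothing.
It fails at once if one of the bystanders (jar, wrench, screwdriver) is pushed more than 5 cm (distance of any of varnish_jar, wrench, screwdriver from where it was at the start of the episode above 0.05 m).
Of spacer_1, spacer_2, spacer_3, spacer_4 only 2 to 4 are there at a start; the rules pass over those that are not, and their reading is None.
At some moment in a run one of disc_1, disc_2 may be knocked a few centimetres aside while the robot is not near it.
Once in a run the grip may slacken for a moment while it holds something.
It also fails if it takes over 210 s, if anything falls off the work surface, if the arm or the gripper's body presses on something with over 40 N, if the wrist force passes 120 N, or if a joint passes its speed limit or range.

## Working session

There is one attempt and no reset: what is moved stays moved. The work goes in short steps, Python scripts to look and compute and a tool call to move; the robot and the scene stay as the last step left them, time stands still between calls to the robot, and variables do not carry over. Pictures are saved under pics/ and viewed, about 12 in all and at most 16, crops included, and the job is handed in when it is done.

Besides the shell and the picture viewer there is one more tool, called after "Emit:" by a JSON object that holds its "name" and its "arguments", one argument or row to a line. arm_command: Moves the arm, as the interface text tells. Its arguments: {"type":"object","properties":{"delta_pos":{"type":"array","items":{"type":"array","items":{"type":"number"}}},"rotation":{"type":"array","items":{"type":"array","items":{"type":"number"}}},"gripper":{"type":"number"},"grip_force":{"type":"number"}},"required":["delta_pos","rotation"]}

```bash
mkdir -p pics; ls
cat > h.py <<'E'
import numpy as np,cv2
from workcell import monitor,optics,bot
def grab(n,f=None):
    im=optics.grab_frame(n)[:,:,::-1].copy()
    if f: cv2.imwrite('pics/'+f,im)
    return im
def ray(n,uv,z):
    p=optics.camera_params(n);R=np.array(p['rotation']);o=np.array(p['origin'])
    d=R@np.array([(uv[0]-p['cx'])/p['fx'],(uv[1]-p['cy'])/p['fy'],1]);return o+d*(z-o[2])/d[2]
def proj(n,X):
    p=optics.camera_params(n);R=np.array(p['rotation']);c=R.T@(np.array(X)-np.array(p['origin']))
    return np.array([p['fx']*c[0]/c[2]+p['cx'],p['fy']*c[1]/c[2]+p['cy']])
def tri(uvs):
    A=np.zeros((3,3));b=np.zeros(3)
    for n,uv in uvs:
        p=optics.camera_params(n);R=np.array(p['rotation']);o=np.array(p['origin'])
        d=R@np.array([(uv[0]-p['cx'])/p['fx'],(uv[1]-p['cy'])/p['fy'],1]);d/=np.linalg.norm(d)
        M=np.eye(3)-np.outer(d,d);A+=M;b+=M@o
    return np.linalg.solve(A,b)
E
python3 - <<'E'
from h import *
np.set_printoptions(precision=4,suppress=True)
a=grab('scene');b=grab('top')
cv2.imwrite('pics/s0.png',cv2.resize(a,(800,600)));cv2.imwrite('pics/t0.png',cv2.resize(b,(800,600)))
cv2.imwrite('pics/raw_t0.png',b);cv2.imwrite('pics/raw_s0.png',a)
for n in('scene','top'):
    p=optics.camera_params(n);print(n,p)
print(monitor.observe())
E
```

```text
pics
scene {'fx': 422.25016668250777, 'fy': 422.25016668250777, 'cx': 254.9656721312872, 'cy': 184.73456766631105, 'origin': array([1.1004, 0.4586, 1.1358]), 'rotation': array([-2.4902,  0.0042,  2.1691])}
top {'fx': 374.2650535341005, 'fy': 374.2650535341005, 'cx': 252.39813365994422, 'cy': 189.5670622396003, 'origin': array([0.4018, 0.0067, 1.1475]), 'rotation': array([-3.0851, -0.0138, -1.5532])}
{'clock': 0.1, 'qpos': array([ 1.1068,  0.5219, -0.0363,  1.5999,  0.0212,  1.0211, -0.1129]), 'qd': array([ 0.0014, -0.0027, -0.0008, -0.0008, -0.0003, -0.001 ,  0.0008]), 'joint_efforts': array([  0.0067, -92.8482,   1.9863, -37.0536,   0.0184,   0.0053,
         0.    ]), 'position': array([ 0.2397, -0.5769,  0.2448]), 'tool_rot': array([-1.5   ,  1.5698,  2.0352]), 'force': array([ 0.3966, -0.1404,  0.0325]), 'moment': array([ 0.0145, -0.0183, -0.0009]), 'grip_width': 0.08535101834671356}
```

View pics/s0.png

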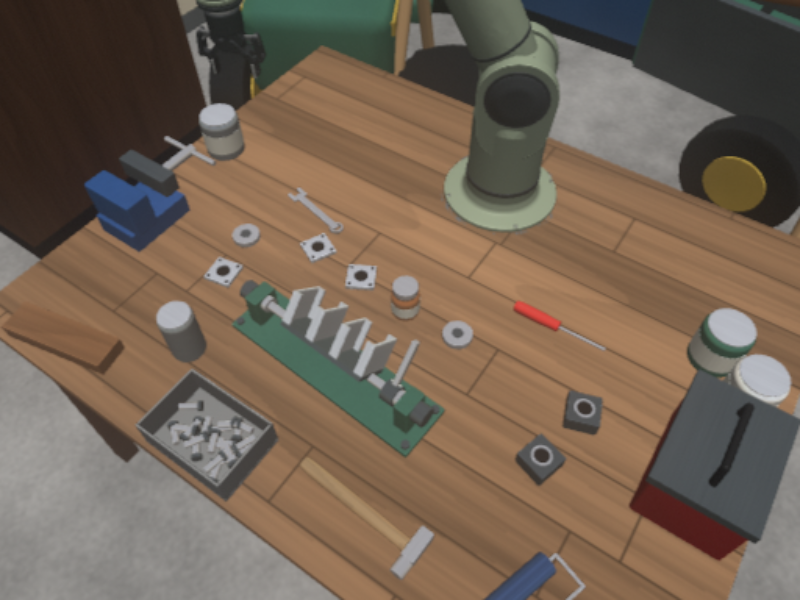

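View pics/t0.png

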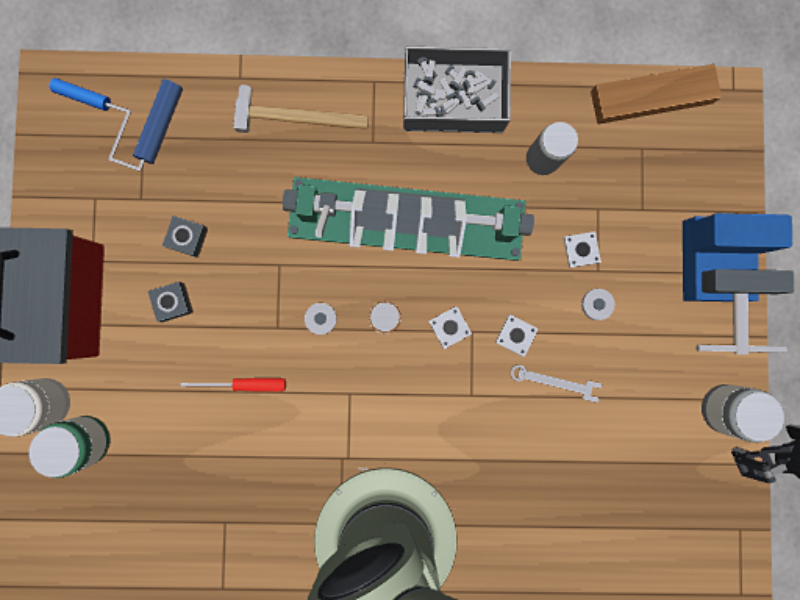

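The scene view shows the cradle leaning towards the robot. The top view (800x600) has housings at (185,236) and (170,301), spacers at (582,249), (450,327) and (517,335), and discs at (320,318) and (598,304). The jar is at (385,317), next to a disc. Next I'll measure these.

```bash
cat > fix.py <<'E'
import re
s=open('h.py').read()
s=s.replace("R=np.array(p['rotation'])","R=Rotation.from_euler('xyz',p['rotation']).as_matrix()").replace("import numpy as np,cv2","import numpy as np,cv2\nfrom scipy.spatial.transform import Rotation\nnp.set_printoptions(precision=4,suppress=True)")
open('h.py','w').write(s)
E
python3 fix.py
cat >> h.py <<'E'
def blobs(im,kind,lo=60,hi=6000):
    hsv=cv2.cvtColor(im,cv2.COLOR_BGR2HSV);S,V=hsv[...,1],hsv[...,2]
    m=((S<60)&(V>125)) if kind=='bright' else ((S<90)&(V<105))
    m=cv2.morphologyEx(m.astype(np.uint8)*255,cv2.MORPH_OPEN,np.ones((2,2)))
    out=[]
    for c in cv2.findContours(m,cv2.RETR_EXTERNAL,cv2.CHAIN_APPROX_NONE)[0]:
        h=cv2.convexHull(c);a=cv2.contourArea(h)
        if lo<a<hi: out.append((a,cv2.minAreaRect(h),h))
    return out
E
python3 - <<'E'
from h import *
for n,f in(('top','raw_t0.png'),('scene','raw_s0.png')):
    im=cv2.imread('pics/'+f)
    for k,z in(('bright',.012),('dark',.04)):
        print(n,k)
        for a,r,h in blobs(im,k):
            P=np.array([ray(n,q,z)[:2] for q in h[:,0]],np.float32)
            R=cv2.minAreaRect(P)
            if abs(P[:,1]).max()<.7 and P[:,0].min()>.2: print(np.round(r[0],1),int(a),'world',np.round(R[0],4),np.round(R[1],4),round(R[2],1))
for q in [(325,205),(320,235),(300,195),(513,215)]: print(q,ray('top',np.array(q)*.64,.09))
E
```

```text
top bright
[356.1 245.1] 628 world [ 0.3037 -0.3244] [0.1764 0.0373] 77.0
[331.3 215.4] 403 world [ 0.3921 -0.2491] [0.0623 0.0613] 64.4
[288.8 210.1] 418 world [ 0.406  -0.1195] [0.0622 0.0639] 27.5
[247.  203.5] 248 world [0.4237 0.0077] [0.0515 0.0546] 1.0
[205.5 204.5] 307 world [0.4184 0.1332] [0.0575 0.0575] 1.0
[104.6 194.4] 68 world [0.4433 0.4381] [0.0381 0.0209] 12.5
[384.  195.5] 304 world [ 0.4556 -0.4098] [0.058  0.0615] 1.0
[373.6 160.2] 404 world [ 0.5635 -0.378 ] [0.0622 0.0627] 10.5
[117. 151.] 121 world [0.5762 0.4059] [0.037  0.0363] 2.1
[304.7 148.8] 798 world [ 0.5941 -0.1659] [0.0983 0.1111] 80.5
[272.3 144.8] 254 world [ 0.6047 -0.0665] [0.0242 0.1119] 85.6
[250.9 142.8] 248 world [ 0.6096 -0.0007] [0.0227 0.1118] 86.1
[218.  140.5] 959 world [0.6147 0.1   ] [0.1081 0.0979] 1.2
[358.5  90. ] 414 world [ 0.7813 -0.3313] [0.0693 0.0719] 1.2
[80.6 87.9] 662 world [0.769  0.5243] [0.1358 0.0637] 5.8
[155.7  68.9] 224 world [0.8336 0.2969] [0.026  0.0885] 84.4
[290.7  58.5] 2154 world [ 0.876  -0.1193] [0.1907 0.1155] 89.8
top dark
[469.  262.7] 239 world [ 0.2604 -
[... 2093 characters left out ...]
62.1 272. ] 519 world [ 0.9748 -0.2975] [0.2135 0.0347] 89.5
[259.7 260.7] 800 world [0.6306 0.1466] [0.1135 0.0833] 80.8
[130.4 257.7] 1762 world [ 0.8649 -0.1305] [0.1341 0.1936] 0.2
[214.4 220.4] 1375 world [ 0.5915 -0.0423] [0.2329 0.0811] 85.4
[119.2 218.8] 547 world [ 0.7551 -0.2891] [0.1049 0.07  ] 62.6
[165.5 200.5] 169 world [ 0.6237 -0.217 ] [0.0673 0.0403] 83.6
[159.4 185.2] 69 world [ 0.5906 -0.2732] [0.0271 0.0421] 86.2
[ 98.9 141.8] 772 world [ 0.5615 -0.5804] [0.1769 0.0927] 6.2
[146.5  99.6] 106 world [ 0.3047 -0.595 ] [0.0378 0.0813] 56.8
(325, 205) [0.6261 0.1226 0.09  ]
(320, 235) [0.5708 0.1303 0.09  ]
(300, 195) [0.6436 0.1686 0.09  ]
(513, 215) [ 0.6147 -0.2215  0.09  ]
```

Run:
```python
from h import *
im=cv2.imread('pics/raw_t0.png')[105:175,175:345]
s=cv2.imread('pics/raw_s0.png')[160:300,140:310]
a=cv2.resize(im,None,fx=4.5,fy=4.5,interpolation=cv2.INTER_CUBIC)
cv2.imwrite('pics/c0.png',a)
cv2.imwrite('pics/c1.png',cv2.resize(s,None,fx=4,fy=4,interpolation=cv2.INTER_CUBIC))
```

```text
(no output)
```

View pics/c0.png

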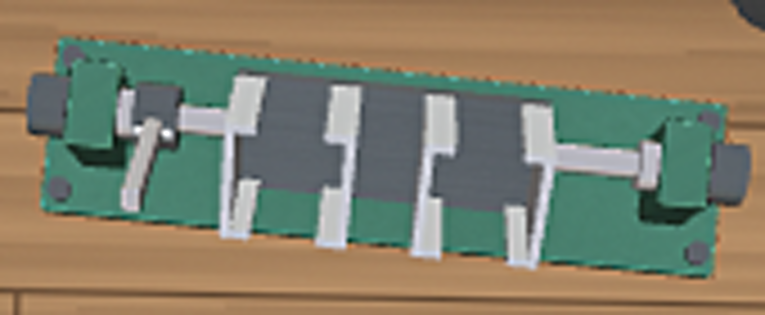

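View pics/c1.png

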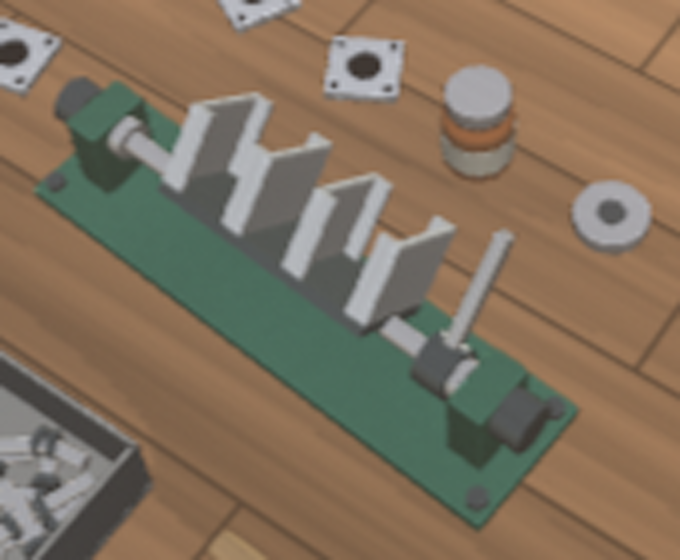

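Run:
```python
from h import *
T=lambda u,v:np.array([u/4.5+175-.4,v/4.5+105-.4]);S=lambda u,v:np.array([u/4+140-.4,v/4+160-.4])
L=ray('top',T(94,103),.09);R=ray('top',T(688,163),.09)
print('blocks top',L,R,np.linalg.norm(L-R),(L+R)/2,np.arctan2(-(L-R)[0],(L-R)[1]))
L2=ray('scene',S(486,382),.09);R2=ray('scene',S(108,112),.09)
print('blocks scene',L2,R2,np.linalg.norm(L2-R2),(L2+R2)/2,np.arctan2(-(L2-R2)[0],(L2-R2)[1]))
B=[ray('top',T(*q),.006) for q in[(73,52),(708,118),(60,188),(697,252)]]
print('bolts',np.mean(B,0),B)
print('bar tip tri',tri([('top',T(131,205)),('scene',S(504,238))]))
print('Lblock tri',tri([('top',T(94,103)),('scene',S(486,382))]),tri([('top',T(688,163)),('scene',S(108,112))]))
# parts: hole centres etc in scene vs top
for a,b in[((331.3,215.4),(204,159)),((288.8,210.1),(231.5,177.7)),((373.6,160.2),(143.2,174.2)),((117,151),(347.5,292)),((205.5,204.5),(293.5,213.5)),((384,195.5),(158,150))]: print(tri([('top',a),('scene',b)]),ray('top',a,.01))
```

```text
blocks top [0.6361 0.1584 0.09  ] [ 0.6054 -0.2192  0.09  ] 0.37883573314217944 [ 0.6207 -0.0304  0.09  ] -0.08121308573804241
blocks scene [0.6367 0.1576 0.09  ] [ 0.607  -0.2148  0.09  ] 0.37360334838366455 [ 0.6218 -0.0286  0.09  ] -0.07942540635166745
bolts [ 0.6247 -0.0291  0.006 ] [array([0.6897, 0.1858, 0.006 ]), array([ 0.653 , -0.2507,  0.006 ]), array([0.5957, 0.1921, 0.006 ]), array([ 0.5603, -0.2436,  0.006 ])]
bar tip tri [0.5629 0.1248 0.1496]
Lblock tri [0.6364 0.158  0.09  ] [ 0.6055 -0.219   0.0856]
[ 0.3914 -0.2518 -0.0051] [ 0.3921 -0.2493  0.01  ]
[ 0.4053 -0.1203 -0.0048] [ 0.4059 -0.1197  0.01  ]
[ 0.5649 -0.3822 -0.0036] [ 0.5636 -0.3786  0.01  ]
[0.5725 0.3997 0.0324] [0.5765 0.4066 0.01  ]
[0.4178 0.1352 0.0045] [0.4184 0.1334 0.01  ]
[ 0.4552 -0.4121  0.0019] [ 0.4556 -0.4105  0.01  ]
```

```bash
cat >> h.py <<'E'
YAW=-.080;MID=np.array([.621,-.030])
AX=np.array([np.cos(YAW),np.sin(YAW)]);AY=np.array([-np.sin(YAW),np.cos(YAW)])
def cr(x,y): return MID+AX*x+AY*y      # cradle-frame xy -> world
def wrap(a): return (a+np.pi/2)%np.pi-np.pi/2
def psi_of(R): return np.arctan2(R[1,1],R[0,1])
def Rpsi(p): return np.column_stack([[0,0,-1],[np.cos(p),np.sin(p),0],np.cross([0,0,-1],[np.cos(p),np.sin(p),0])])
def plan(*wps,step=.028,ang=5.5,exact=False):
    """wps: (x,y,z,psi or None[,step]); prints rows in calls of 10, from the present pose"""
    s=monitor.observe();p=np.array(s['position']);R=Rotation.from_euler('xyz',s['tool_rot']).as_matrix();print('now',s['clock'],p,'psi',psi_of(R),'q7',s['qpos'][6],'w',s['grip_width'],'F',s['force'])
    D=[];W=[]
    for w in wps:
        q=np.array(w[:3]);ps=psi_of(R);t=ps if w[3] is None else (w[3] if exact else ps+wrap(w[3]-ps))
        Rg=Rpsi(t);rv=Rotation.from_matrix(R.T@Rg).as_rotvec();st=w[4] if len(w)>4 else step
        n=max(1,int(np.ceil(np.linalg.norm(q-p)/st-.05)),int(np.ceil(np.degrees(np.linalg.norm(rv))/ang)))
        dp=(q-p)/n;Ri=R
        for i in range(n):
            D.append(np.round(Ri.T@dp/.03,2).tolist());W.append(np.round(np.degrees(rv)/6/n,2).tolist());Ri=Ri@Rotation.from_rotvec(rv/n).as_matrix()
        p=q;R=Rg
    for i in range(0,len(D),10): print('D',str(D[i:i+10]).replace(' ',''),'\nW',str(W[i:i+10]).replace(' ',''))
E
python3 - <<'E'
from h import *
g=cr(-.0625,.1495);print(g)
plan((.45,-.2,.26,np.pi/2+YAW),(g[0],g[1],.24,None))
E
```

```text
[0.5706 0.124 ]
now 0.1 [ 0.2397 -0.5769  0.2448] psi -1.1771224897585073 q7 -0.11286852444123112 w 0.08535101834671356 F [ 0.3966 -0.1404  0.0325]
D [[-0.03,-0.56,-0.71],[-0.03,-0.58,-0.69],[-0.03,-0.6,-0.67],[-0.03,-0.62,-0.65],[-0.03,-0.64,-0.64],[-0.03,-0.66,-0.62],[-0.03,-0.67,-0.6],[-0.03,-0.69,-0.58],[-0.03,-0.71,-0.56],[-0.03,-0.72,-0.53]] 
W [[0.28,0.0,0.0],[0.28,0.0,0.0],[0.28,0.0,0.0],[0.28,0.0,0.0],[0.28,0.0,0.0],[0.28,0.0,0.0],[0.28,0.0,0.0],[0.28,0.0,0.0],[0.28,0.0,0.0],[0.28,0.0,0.0]]
D [[-0.03,-0.74,-0.51],[-0.03,-0.75,-0.49],[-0.03,-0.77,-0.47],[-0.03,-0.78,-0.45],[-0.03,-0.79,-0.42],[-0.03,-0.81,-0.4],[0.05,-0.85,-0.24],[0.05,-0.85,-0.24],[0.05,-0.85,-0.24],[0.05,-0.85,-0.24]] 
W [[0.28,0.0,0.0],[0.28,0.0,0.0],[0.28,0.0,0.0],[0.28,0.0,0.0],[0.28,0.0,0.0],[0.28,0.0,0.0],[0.0,0.0,0.0],[0.0,0.0,0.0],[0.0,0.0,0.0],[0.0,0.0,0.0]]
D [[0.05,-0.85,-0.24],[0.05,-0.85,-0.24],[0.05,-0.85,-0.24],[0.05,-0.85,-0.24],[0.05,-0.85,-0.24],[0.05,-0.85,-0.24],[0.05,-0.85,-0.24],[0.05,-0.85,-0.24],[0.05,-0.85,-0.24]] 
W [[0.0,0.0,0.0],[0.0,0.0,0.0],[0.0,0.0,0.0],[0.0,0.0,0.0],[0.0,0.0,0.0],[0.0,0.0,0.0],[0.0,0.0,0.0],[0.0,0.0,0.0],[0.0,0.0,0.0]]
```

Emit:
{"name": "arm_command", "arguments": {
  "delta_pos": [
    [-0.03, -0.56, -0.71],
    [-0.03, -0.58, -0.69],
    [-0.03, -0.6, -0.67],
    [-0.03, -0.62, -0.65],
    [-0.03, -0.64, -0.64],
    [-0.03, -0.66, -0.62],
    [-0.03, -0.67, -0.6],
    [-0.03, -0.69, -0.58],
    [-0.03, -0.71, -0.56],
    [-0.03, -0.72, -0.53]
  ],
  "rotation": [
    [0.28, 0, 0],
    [0.28, 0, 0],
    [0.28, 0, 0],
    [0.28, 0, 0],
    [0.28, 0, 0],
    [0.28, 0, 0],
    [0.28, 0, 0],
    [0.28, 0, 0],
    [0.28, 0, 0],
    [0.28, 0, 0]
  ],
  "gripper": 0.1
}}

```text
clock: 1.1
position: [0.3734, -0.3339, 0.2511]
tool_rot: [-0.819, 1.564, 2.406]
force: [1.0, -0.2, -0.1]
grip_width: 0.0388
```

Emit:
{"name": "arm_command", "arguments": {
  "delta_pos": [
    [-0.03, -0.74, -0.51],
    [-0.03, -0.75, -0.49],
    [-0.03, -0.77, -0.47],
    [-0.03, -0.78, -0.45],
    [-0.03, -0.79, -0.42],
    [-0.03, -0.81, -0.4],
    [0.05, -0.85, -0.24],
    [0.05, -0.85, -0.24],
    [0.05, -0.85, -0.24],
    [0.05, -0.85, -0.24]
  ],
  "rotation": [
    [0.28, 0, 0],
    [0.28, 0, 0],
    [0.28, 0, 0],
    [0.28, 0, 0],
    [0.28, 0, 0],
    [0.28, 0, 0],
    [0, 0, 0],
    [0, 0, 0],
    [0, 0, 0],
    [0, 0, 0]
  ]
}}

```text
clock: 2.1
position: [0.4968, -0.0844, 0.2498]
tool_rot: [-0.497, 1.561, 2.543]
force: [-0.1, -0.6, -0.6]
grip_width: 0.0381
```

Run:
```python
from h import *
g=cr(-.0625,.1495)
plan((g[0],g[1],.24,np.pi/2+YAW),(g[0],g[1],.138,None))
```

```text
now 2.1 [ 0.4968 -0.0844  0.2498] psi -1.6723370122869976 q7 -1.6676348376587695 w 0.03808856267385187 F [-0.1179 -0.5767 -0.5667]
D [[0.04,-0.9,-0.22],[0.04,-0.89,-0.22],[0.04,-0.89,-0.22],[0.04,-0.89,-0.23],[0.04,-0.89,-0.23],[0.04,-0.89,-0.23],[0.04,-0.89,-0.23],[0.04,-0.89,-0.24],[0.85,0.0,0.0],[0.85,0.0,0.0]] 
W [[-0.03,0.01,0.01],[-0.03,0.01,0.01],[-0.03,0.01,0.01],[-0.03,0.01,0.01],[-0.03,0.01,0.01],[-0.03,0.01,0.01],[-0.03,0.01,0.01],[-0.03,0.01,0.01],[0.0,0.0,0.0],[0.0,0.0,0.0]]
D [[0.85,0.0,0.0],[0.85,0.0,0.0]] 
W [[0.0,0.0,0.0],[0.0,0.0,0.0]]
```

Emit:
{"name": "arm_command", "arguments": {
  "delta_pos": [
    [0.04, -0.9, -0.22],
    [0.04, -0.9, -0.22],
    [0.04, -0.9, -0.22],
    [0.04, -0.9, -0.23],
    [0.04, -0.9, -0.23],
    [0.04, -0.9, -0.23],
    [0.04, -0.9, -0.23],
    [0.04, -0.9, -0.24],
    [0, 0, 0]
  ],
  "rotation": [
    [-0.03, 0.01, 0.01],
    [-0.03, 0.01, 0.01],
    [-0.03, 0.01, 0.01],
    [-0.03, 0.01, 0.01],
    [-0.03, 0.01, 0.01],
    [-0.03, 0.01, 0.01],
    [-0.03, 0.01, 0.01],
    [-0.03, 0.01, 0.01],
    [0, 0, 0]
  ]
}}

```text
clock: 3.0
position: [0.5717, 0.1384, 0.2372]
tool_rot: [0.775, 1.565, -2.439]
force: [-0.7, -0.2, -0.2]
grip_width: 0.0384
```

Run:
```python
from h import *
g=cr(-.0625,.1495)
plan((g[0],g[1],.22,np.pi/2+YAW),(g[0],g[1],.138,None))
```

```text
now 3.0 [0.5717 0.1384 0.2372] psi -1.6426934105891509 q7 -2.074795871050567 w 0.03844679715957421 F [-0.7456 -0.2363 -0.2243]
D [[0.57,0.48,-0.0],[0.91,0.0,0.0],[0.91,0.0,0.0],[0.91,0.0,0.0]] 
W [[0.08,0.04,-0.04],[0.0,0.0,0.0],[0.0,0.0,0.0],[0.0,0.0,0.0]]
```

Emit:
{"name": "arm_command", "arguments": {
  "delta_pos": [
    [0.57, 0.48, 0],
    [0, 0, 0],
    [0.9, 0, 0],
    [0.9, 0, 0],
    [0.7, 0, 0],
    [0, 0, 0]
  ],
  "rotation": [
    [0.08, 0.04, -0.04],
    [0, 0, 0],
    [0, 0, 0],
    [0, 0, 0],
    [0, 0, 0],
    [0, 0, 0]
  ]
}}

```text
clock: 3.6
position: [0.571, 0.1238, 0.1446]
tool_rot: [-2.713, 1.569, 0.348]
force: [-0.8, -0.7, 0.8]
grip_width: 0.0386
```

Run:
```python
from h import *
g=cr(-.0625,.1495)
plan((g[0],g[1],.138,np.pi/2+YAW))
a=grab('scene');u=proj('scene',(g[0],g[1],.14)).astype(int);print(u)
cv2.imwrite('pics/b1.png',cv2.resize(a[u[1]-70:u[1]+60,u[0]-80:u[0]+80],None,fx=4,fy=4,interpolation=cv2.INTER_CUBIC))
```

```text
now 3.6 [0.571  0.1238 0.1446] psi -1.651196659928511 q7 -2.0847193829419384 w 0.038551337986731146 F [-0.7722 -0.7186  0.775 ]
D [[0.22,-0.0,0.01]] 
W [[-0.0,-0.01,0.01]]
[264 222]
```

View pics/b1.png

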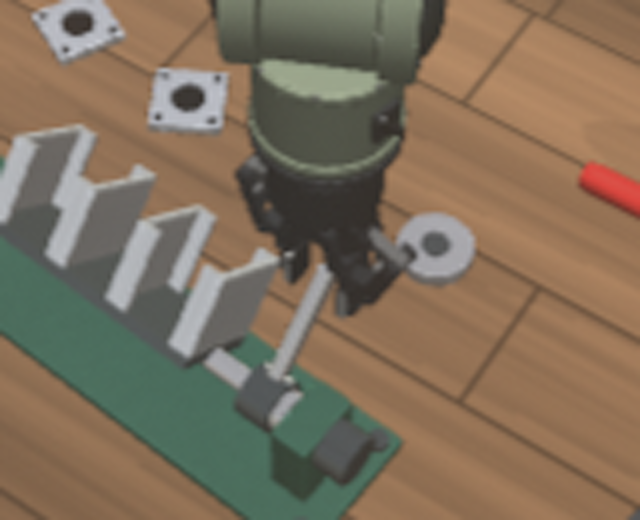

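Emit:
{"name": "arm_command", "arguments": {
  "delta_pos": [
    [0.22, 0, 0],
    [0, 0, 0],
    [0, 0, 0],
    [0, 0, 0],
    [0, 0, 0],
    [0, 0, 0],
    [0, 0, 0],
    [0, 0, 0]
  ],
  "rotation": [
    [0, 0, 0],
    [0, 0, 0],
    [0, 0, 0],
    [0, 0, 0],
    [0, 0, 0],
    [0, 0, 0],
    [0, 0, 0],
    [0, 0, 0]
  ],
  "gripper": 1,
  "grip_force": 40
}}

```text
clock: 4.45
position: [0.5729, 0.1242, 0.1415]
tool_rot: [-2.765, 1.565, 0.296]
force: [3.7, 0.5, -15.1]
grip_width: 0.0112
```

Run:
```python
from h import *
s=monitor.observe();p=np.array(s['position']);c=cr(0,.1495)
d=(p[:2]-c)@AX;h=p[2]+.005-.07;r=np.hypot(d,h);th=np.arctan2(-d,h);print(d,(p[:2]-c)@AY,r,th,s['force'],s['grip_width'])
w=[]
for t in np.linspace(th,0,6)[1:]:
    q=c+AX*(-r*np.sin(t))+AY*((p[:2]-c)@AY);w.append((q[0],q[1],.065+r*np.cos(t),None))
plan(*w)
```

```text
-0.06029338117646975 0.00033160050721811867 0.09743471016325071 0.6672244113413439 [  3.658    0.4791 -15.0607] 0.011233356613610608
now 4.45 [0.5729 0.1242 0.1415] psi -1.6517667927416202 q7 -2.086180683366668 w 0.011233356613610608 F [  3.658    0.4791 -15.0607]
D [[-0.24,-0.0,-0.36],[-0.2,-0.0,-0.39],[-0.14,-0.0,-0.41],[-0.09,-0.0,-0.42],[-0.03,-0.0,-0.43]] 
W [[-0.0,-0.05,0.02],[0.0,0.0,0.0],[0.0,0.0,0.0],[0.0,0.0,0.0],[0.0,0.0,0.0]]
```

Emit:
{"name": "arm_command", "arguments": {
  "delta_pos": [
    [-0.24, 0, -0.36],
    [-0.2, 0, -0.4],
    [-0.14, 0, -0.41],
    [-0.09, 0, -0.42],
    [-0.03, 0, -0.43],
    [0, 0, 0]
  ],
  "rotation": [
    [0, 0, 0],
    [0, 0, 0],
    [0, 0, 0],
    [0, 0, 0],
    [0, 0, 0],
    [0, 0, 0]
  ]
}}

```text
clock: 5.05
position: [0.6247, 0.1199, 0.1616]
tool_rot: [0.16, 1.554, -3.06]
force: [10.9, 1.2, -20.4]
grip_width: 0.0115
```

Run:
```python
from h import *
s=monitor.observe();p=np.array(s['position']);c=cr(0,.1495)
print(s['clock'],p,(p[:2]-c)@AX,(p[:2]-c)@AY,p[2]-.065,s['force'],s['grip_width'])
```

```text
5.05 [0.6247 0.1199 0.1616] -0.00830029382150899 0.00020572979126708623 0.09660484818940424 [ 10.9113   1.1804 -20.3771] 0.011501701812704839
```

Emit:
{"name": "arm_command", "arguments": {
  "delta_pos": [
    [0.03, 0, -0.28],
    [0, 0, -0.03],
    [0, 0, 0],
    [0, 0, 0]
  ],
  "rotation": [
    [0, 0, 0],
    [0, 0, 0],
    [0, 0, 0],
    [0, 0, 0]
  ]
}}

```text
clock: 5.45
position: [0.6329, 0.1193, 0.1615]
tool_rot: [0.165, 1.552, -3.054]
force: [3.8, 0.8, -10.4]
grip_width: 0.0114
```

Emit:
{"name": "arm_command", "arguments": {
  "delta_pos": [
    [0, 0, 0],
    [0, 0, 0],
    [0, 0, 0],
    [0, 0, 0],
    [0, 0, 0],
    [-0.5, 0, 0],
    [-1, 0, 0],
    [-1, 0, 0],
    [-1, 0, 0],
    [0, 0, 0]
  ],
  "rotation": [
    [0, 0, 0],
    [0, 0, 0],
    [0, 0, 0],
    [0, 0, 0],
    [0, 0, 0],
    [0, 0, 0],
    [0, 0, 0],
    [0, 0, 0],
    [0, 0, 0],
    [0, 0, 0]
  ],
  "gripper": 0.0
}}

```text
clock: 6.45
position: [0.635, 0.1199, 0.2768]
tool_rot: [0.118, 1.556, -3.102]
force: [0.4, -0.2, 0.0]
grip_width: 0.0428
```

Run:
```python
from h import *
print(monitor.observe()['position'])
a=grab('scene','s2.png');b=grab('top','t2.png')
A=cv2.resize(a[140:300,130:330],(800,640))[:600];B=cv2.resize(b[100:180,170:350],None,fx=4.4,fy=4.4,interpolation=cv2.INTER_CUBIC)
cv2.imwrite('pics/A2.png',cv2.resize(a[150:290,140:310],None,fx=4,fy=4,interpolation=cv2.INTER_CUBIC));cv2.imwrite('pics/B2.png',B)
```

```text
[0.635  0.1199 0.2768]
```

View pics/A2.png

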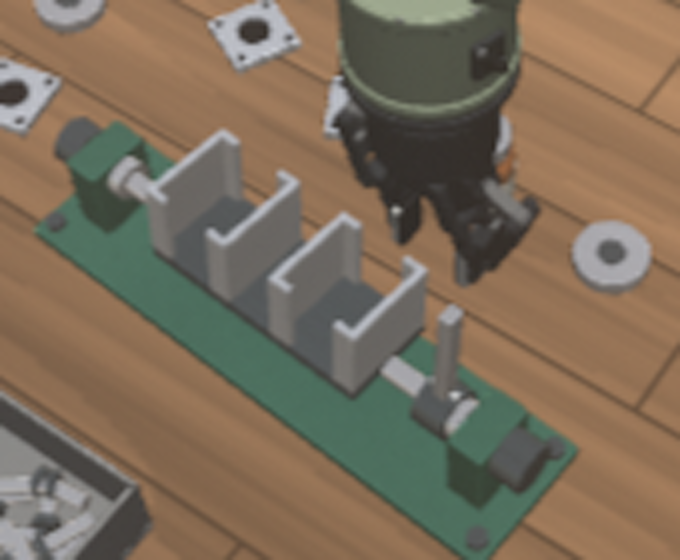

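View pics/B2.png

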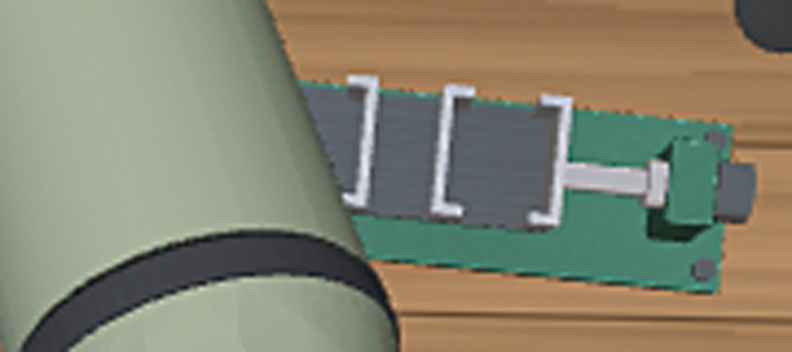

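Run:
```python
from h import *
S=lambda u,v:np.array([u/4+140-.4,v/4+150-.4]);T=lambda u,v:np.array([u/4.4+170-.4,v/4.4+100-.4])
t=ray('scene',S(450,312),.182);print('tip',t,(t[:2]-MID)@AX,(t[:2]-MID)@AY)
for q in[(445,86),(573,98),(560,225),(432,212),(502,155)]:
    r=ray('top',T(*q),.146);print((r[:2]-MID)@AX,(r[:2]-MID)@AY)
print('expect pocket y -60+-39.5')
# scene pockets outer rim corners
for q in[(225,132),(152,188),(298,178),(222,238),(347,217),(272,280),(425,264),(345,325)]:
    r=ray('scene',S(*q),.146);print('s',(r[:2]-MID)@AX,(r[:2]-MID)@AY)
```

```text
tip [0.6235 0.1195 0.182 ] -0.009408967128465055 0.14920782744072497
0.03147974052306683 -0.020101506740864344
0.0319888050356805 -0.09939069470468005
-0.04738118204827402 -0.0985612745811299
-0.047219329402311425 -0.019570982014563677
-0.007748174329821543 -0.059071680749895154
expect pocket y -60+-39.5
s -0.04284898934594948 -0.09304934072801922
s 0.027157473691911543 -0.0988220372969501
s -0.045401681117992886 -0.022491238233880866
s 0.027054311900937236 -0.029134518941431566
s -0.04174024813439121 0.02791400983808451
s 0.030790303958478697 0.02232651496859843
s -0.04576409124049971 0.09673011321217324
s 0.026374236289256493 0.08576735105662923
```

Run:
```python
from h import *
T0=lambda u,v:np.array([u/4.5+175-.4,v/4.5+105-.4]);T=lambda u,v:np.array([u/4.4+170-.4,v/4.4+100-.4]);S=lambda u,v:np.array([u/4+140-.4,v/4+150-.4])
for n,q,z in[('top',T0(205,120),.072),('top',T0(600,160),.072),('top',T(608,178),.072),('scene',S(403,375),.072),('scene',S(130,180),.072)]:
    r=ray(n,q,z);print(n,(r[:2]-MID)@AX,(r[:2]-MID)@AY)
# column edges of shaft and rims in the new top picture, dark/bright rows
im=cv2.imread('pics/t2.png')
for c in (300,305,310,314): print(c,im[130:150,c].sum(1))
```

```text
top -7.079586811433586e-05 0.11971502559058594
top -0.00045437757532573904 -0.13647705980594294
top -0.00020346469081576612 -0.13601160273492752
scene 0.0008265716645940949 0.11277690778336663
scene 0.0016591384641270988 -0.16435284210812498
300 [285 282 285 295 301 294 261 599 559 546 549 569 489 235 305 308 307 310
 310 310]
305 [306 309 313 314 311 302 286 456 569 553 549 557 568 293 302 314 317 317
 317 314]
310 [316 316 314 309 314 321 309 273 600 559 546 549 569 492 242 306 315 314
 311 310]
314 [320 321 309 306 311 315 312 289 488 564 550 549 560 566 287 305 318 320
 313 316]
```

Run:
```python
from h import *
g=cr(-.008,.1495)
plan((g[0],g[1],.25,np.pi/2+YAW),(g[0],g[1],.160,None))
```

```text
now 6.55 [0.6337 0.1195 0.2732] psi -1.648160324631782 q7 -2.0040186782527467 w 0.042315964110892015 F [-0.1879  0.1119 -1.5658]
D [[0.78,0.02,0.28],[0.75,0.0,0.0],[0.75,0.0,0.0],[0.75,0.0,0.0],[0.75,0.0,0.0]] 
W [[0.02,0.18,-0.03],[0.0,0.0,0.0],[0.0,0.0,0.0],[0.0,0.0,0.0],[0.0,0.0,0.0]]
```

Emit:
{"name": "arm_command", "arguments": {
  "delta_pos": [
    [0.78, 0.02, 0.28],
    [0, 0, 0],
    [0.75, 0, 0],
    [0.75, 0, 0],
    [0.75, 0, 0],
    [0.6, 0, 0],
    [0, 0, 0]
  ],
  "rotation": [
    [0.02, 0.18, -0.03],
    [0, 0, 0],
    [0, 0, 0],
    [0, 0, 0],
    [0, 0, 0],
    [0, 0, 0],
    [0, 0, 0]
  ]
}}

```text
clock: 7.25
position: [0.6253, 0.1192, 0.1621]
tool_rot: [0.378, 1.567, -2.843]
force: [-0.3, -0.2, -0.1]
grip_width: 0.0427
```

Emit:
{"name": "arm_command", "arguments": {
  "delta_pos": [
    [0, 0, 0],
    [0, 0, 0],
    [0, 0, 0],
    [0, 0, 0],
    [0, 0, 0],
    [0, 0, 0],
    [0, 0, 0]
  ],
  "rotation": [
    [0, 0, 0],
    [0, 0, 0],
    [0, 0, 0],
    [0, 0, 0],
    [0, 0, 0],
    [0, 0, 0],
    [0, 0, 0]
  ],
  "gripper": 1,
  "grip_force": 80
}}

```text
clock: 7.95
position: [0.6261, 0.1198, 0.1639]
tool_rot: [0.231, 1.567, -2.99]
force: [2.9, 1.6, -11.8]
grip_width: 0.0108
```

Emit:
{"name": "arm_command", "arguments": {
  "delta_pos": [
    [0, 0, -0.2],
    [0, 0, -0.12],
    [0, 0, 0],
    [0, 0, 0]
  ],
  "rotation": [
    [0, 0, 0],
    [0, 0, 0],
    [0, 0, 0],
    [0, 0, 0]
  ]
}}

```text
clock: 8.35
position: [0.6324, 0.1193, 0.1641]
tool_rot: [0.193, 1.559, -3.027]
force: [1.1, 1.9, -11.2]
grip_width: 0.0106
```

Emit:
{"name": "arm_command", "arguments": {
  "delta_pos": [
    [0, 0, 0],
    [0, 0, 0],
    [0, 0, 0],
    [0, 0, 0],
    [-0.5, 0, 0],
    [-1, 0, 0],
    [-1, 0, 0],
    [-1, 0, 0],
    [0, 0, 0]
  ],
  "rotation": [
    [0, 0, 0],
    [0, 0, 0],
    [0, 0, 0],
    [0, 0, 0],
    [0, 0, 0],
    [0, 0, 0],
    [0, 0, 0],
    [0, 0, 0],
    [0, 0, 0]
  ],
  "gripper": 0.0
}}

```text
clock: 9.25
position: [0.6349, 0.119, 0.2802]
tool_rot: [0.189, 1.565, -3.032]
force: [0.8, -0.9, 0.4]
grip_width: 0.043
```

Run:
```python
from h import *
# away towards housing 2 at (.44,.425)?, first identify housing top faces in original top image
plan((.62,.25,.29,None))
a=grab('scene','s3.png')
b=cv2.imread('pics/raw_t0.png')
A=cv2.resize(a[170:250,170:270],None,fx=4,fy=4,interpolation=cv2.INTER_CUBIC)
B=cv2.resize(b[130:220,80:145],None,fx=4,fy=4,interpolation=cv2.INTER_CUBIC)
C=np.zeros((max(A.shape[0],B.shape[0]),A.shape[1]+B.shape[1],3),np.uint8);C[:A.shape[0],:A.shape[1]]=A;C[:B.shape[0],A.shape[1]:]=B
cv2.imwrite('pics/C3.png',C);print(A.shape)
```

```text
now 9.25 [0.6349 0.119  0.2802] psi -1.6500041921881656 q7 -2.0059404867217085 w 0.04296637794204638 F [ 0.7711 -0.9336  0.4421]
D [[-0.07,-0.86,0.17],[-0.07,-0.86,0.17],[-0.07,-0.86,0.17],[-0.07,-0.86,0.17],[-0.07,-0.86,0.17]] 
W [[-0.0,0.01,-0.0],[-0.0,0.01,-0.0],[-0.0,0.01,-0.0],[-0.0,0.01,-0.0],[-0.0,0.01,-0.0]]
(320, 400, 3)
```

View pics/C3.png

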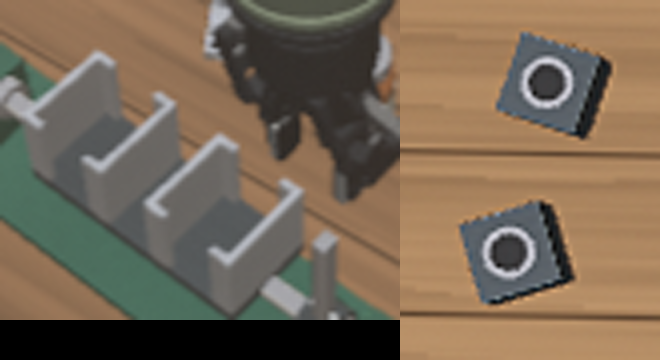

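Run:
```python
from h import *
S=lambda u,v:np.array([u/4+170-.4,v/4+170-.4]);T=lambda u,v:np.array([(u-400)/4+80-.4,v/4+130-.4])
t=ray('scene',S(325,237),.182);print('tip',(t[:2]-MID)@AX,(t[:2]-MID)@AY)
for q in[(102,57),(35,120),(170,100),(92,167),(230,143),(153,208),(296,188),(220,258)]:
    r=ray('scene',S(*q),.146);print('s',(r[:2]-MID)@AX,(r[:2]-MID)@AY)
for n,c,e in[('A',(546,82),[((521,33),(497,107)),((521,33),(598,58)),((497,107),(577,134))]),('B',(509,252),[((460,225),(487,305)),((460,225),(543,203))])]:
    w=ray('top',T(*c),.04);print(n,w[:2],[round(float(np.arctan2(*(ray('top',T(*b),.04)-ray('top',T(*a),.04))[1::-1])),3) for a,b in e],[round(float(np.linalg.norm((ray('top',T(*b),.04)-ray('top',T(*a),.04)))),4) for a,b in e])
```

```text
tip -0.004373133716784005 0.1490622109333223
s -0.03808057549730854 -0.09154637281904329
s 0.03333451011470273 -0.0895591211033767
s -0.04044837957652588 -0.02581110980868643
s 0.036985968957020374 -0.029332240152405185
s -0.03917091130438432 0.03299711589428813
s 0.03517366277135129 0.027318666888234477
s -0.03928349633839273 0.09395193199354253
s 0.03617754305889667 0.08986768879996558
A [0.5745 0.3988] [2.87, -1.867, -1.878] [0.0578, 0.0602, 0.0626]
B [0.4479 0.4211] [-2.78, -1.29] [0.0626, 0.0627]
```

Emit:
{"name": "arm_command", "arguments": {
  "delta_pos": [
    [0.8, 0, 0.16],
    [0.8, 0, 0],
    [0.8, 0, 0],
    [0.8, 0, 0],
    [0.5, 0, 0],
    [0, 0, 0]
  ],
  "rotation": [
    [0, 0, 0],
    [0, 0, 0],
    [0, 0, 0],
    [0, 0, 0],
    [0, 0, 0],
    [0, 0, 0]
  ]
}}

```text
clock: 9.9
position: [0.6279, 0.1188, 0.1651]
tool_rot: [0.238, 1.564, -2.983]
force: [0.1, 0.2, 0.2]
grip_width: 0.0425
```

Emit:
{"name": "arm_command", "arguments": {
  "delta_pos": [
    [0, 0, 0],
    [0, 0, 0],
    [0, 0, 0],
    [0, 0, 0],
    [0, 0, 0],
    [0, 0, 0],
    [0, 0, 0]
  ],
  "rotation": [
    [0, 0, 0],
    [0, 0, 0],
    [0, 0, 0],
    [0, 0, 0],
    [0, 0, 0],
    [0, 0, 0],
    [0, 0, 0]
  ],
  "gripper": 1
}}

```text
clock: 10.6
position: [0.6282, 0.1196, 0.1665]
tool_rot: [0.097, 1.565, -3.123]
force: [2.1, 2.0, -12.5]
grip_width: 0.0107
```

Emit:
{"name": "arm_command", "arguments": {
  "delta_pos": [
    [0, 0, -0.15],
    [0, 0, -0.05],
    [0, 0, 0],
    [0, 0, 0]
  ],
  "rotation": [
    [0, 0, 0],
    [0, 0, 0],
    [0, 0, 0],
    [0, 0, 0]
  ]
}}

```text
clock: 11.0
position: [0.6316, 0.1194, 0.1665]
tool_rot: [0.136, 1.558, -3.084]
force: [1.2, 1.3, -10.6]
grip_width: 0.0106
```

Emit:
{"name": "arm_command", "arguments": {
  "delta_pos": [
    [0, 0, 0],
    [0, 0, 0],
    [0, 0, 0],
    [0, 0, 0],
    [-0.5, 0, 0],
    [-1, 0, 0],
    [-1, 0, 0],
    [-1, 0, 0],
    [0, 0, 0]
  ],
  "rotation": [
    [0, 0, 0],
    [0, 0, 0],
    [0, 0, 0],
    [0, 0, 0],
    [0, 0, 0],
    [0, 0, 0],
    [0, 0, 0],
    [0, 0, 0],
    [0, 0, 0]
  ],
  "gripper": 0.0
}}

```text
clock: 11.9
position: [0.6342, 0.1191, 0.2826]
tool_rot: [0.052, 1.564, 3.115]
force: [-0.9, -0.1, -0.1]
grip_width: 0.0427
```

Run:
```python
from h import *
# housing A yaw: edges 2.87, -1.867-> ; B: -2.78,-1.29
plan((.575,.399,.26,-1.87+.0,.03))
plan((.575,.399,.26,-.29,.03))
```

```text
now 11.9 [0.6342 0.1191 0.2826] psi -1.6493413659869633 q7 -2.0049347426342674 w 0.042658246287896155 F [-0.8534 -0.0615 -0.1305]
D [[0.08,-0.91,0.27],[0.08,-0.91,0.29],[0.08,-0.9,0.31],[0.08,-0.89,0.33],[0.08,-0.89,0.35],[0.08,-0.88,0.37],[0.08,-0.87,0.39],[0.08,-0.86,0.41],[0.08,-0.85,0.43],[0.08,-0.84,0.44]] 
W [[0.21,0.01,-0.0],[0.21,0.01,-0.0],[0.21,0.01,-0.0],[0.21,0.01,-0.0],[0.21,0.01,-0.0],[0.21,0.01,-0.0],[0.21,0.01,-0.0],[0.21,0.01,-0.0],[0.21,0.01,-0.0],[0.21,0.01,-0.0]]
now 11.9 [0.6342 0.1191 0.2826] psi -1.6493413659869633 q7 -2.0049347426342674 w 0.042658246287896155 F [-0.8534 -0.0615 -0.1305]
D [[0.05,-0.61,0.18],[0.05,-0.62,0.12],[0.05,-0.63,0.07],[0.05,-0.64,0.01],[0.05,-0.63,-0.05],[0.05,-0.63,-0.11],[0.05,-0.61,-0.16],[0.05,-0.6,-0.22],[0.05,-0.58,-0.27],[0.05,-0.55,-0.32]] 
W [[-0.87,0.0,0.0],[-0.87,0.0,0.0],[-0.87,0.0,0.0],[-0.87,0.0,0.0],[-0.87,0.0,0.0],[-0.87,0.0,0.0],[-0.87,0.0,0.0],[-0.87,0.0,0.0],[-0.87,0.0,0.0],[-0.87,0.0,0.0]]
D [[0.05,-0.52,-0.37],[0.05,-0.48,-0.41],[0.05,-0.44,-0.46],[0.05,-0.4,-0.49],[0.05,-0.35,-0.53]] 
W [[-0.87,0.0,0.0],[-0.87,0.0,0.0],[-0.87,0.0,0.0],[-0.87,0.0,0.0],[-0.87,0.0,0.0]]
```

Emit:
{"name": "arm_command", "arguments": {
  "delta_pos": [
    [0.05, -0.61, 0.18],
    [0.05, -0.62, 0.12],
    [0.05, -0.63, 0.07],
    [0.05, -0.64, 0.01],
    [0.05, -0.63, -0.05],
    [0.05, -0.63, -0.11],
    [0.05, -0.61, -0.16],
    [0.05, -0.6, -0.22],
    [0.05, -0.58, -0.27],
    [0.05, -0.55, -0.32]
  ],
  "rotation": [
    [-0.87, 0, 0],
    [-0.87, 0, 0],
    [-0.87, 0, 0],
    [-0.87, 0, 0],
    [-0.87, 0, 0],
    [-0.87, 0, 0],
    [-0.87, 0, 0],
    [-0.87, 0, 0],
    [-0.87, 0, 0],
    [-0.87, 0, 0]
  ],
  "gripper": -1
}}

```text
clock: 12.9
position: [0.5925, 0.3083, 0.2779]
tool_rot: [2.376, 1.567, 0.095]
force: [-0.0, -0.1, 0.1]
grip_width: 0.0854
```

Emit:
{"name": "arm_command", "arguments": {
  "delta_pos": [
    [0.05, -0.52, -0.37],
    [0.05, -0.48, -0.41],
    [0.05, -0.44, -0.46],
    [0.05, -0.4, -0.49],
    [0.05, -0.35, -0.53],
    [0, 0, 0]
  ],
  "rotation": [
    [-0.87, 0, 0],
    [-0.87, 0, 0],
    [-0.87, 0, 0],
    [-0.87, 0, 0],
    [-0.87, 0, 0],
    [0, 0, 0]
  ]
}}

```text
clock: 13.5
position: [0.5667, 0.4064, 0.2745]
tool_rot: [2.108, 1.564, 0.307]
force: [-0.1, 0.0, 0.2]
grip_width: 0.085
```

Run:
```python
from h import *
a=grab('top','t4.png')
B=cv2.resize(a[95:180,165:350],None,fx=4.3,fy=4.3,interpolation=cv2.INTER_CUBIC);cv2.imwrite('pics/B4.png',B)
plan((.5745,.399,.2,-.29),(.5745,.399,.022,None,.025))
```

```text
now 13.55 [0.5676 0.4049 0.2747] psi -0.233835524278762 q7 -1.1794455180377028 w 0.08540509772435244 F [0.6502 0.545  0.8961]
D [[0.83,0.08,0.05],[0.83,0.09,0.05],[0.83,0.09,0.04],[0.74,0.0,0.0],[0.74,0.0,0.0],[0.74,0.0,0.0],[0.74,0.0,0.0],[0.74,0.0,0.0],[0.74,0.0,0.0],[0.74,0.0,0.0]] 
W [[0.18,-0.01,-0.02],[0.18,-0.01,-0.02],[0.18,-0.01,-0.02],[0.0,0.0,0.0],[0.0,0.0,0.0],[0.0,0.0,0.0],[0.0,0.0,0.0],[0.0,0.0,0.0],[0.0,0.0,0.0],[0.0,0.0,0.0]]
D [[0.74,0.0,0.0]] 
W [[0.0,0.0,0.0]]
```

View pics/B4.png

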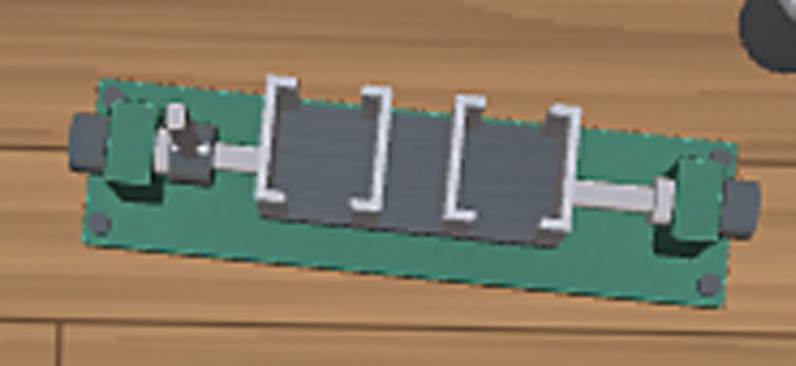

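Run:
```python
from h import *
T=lambda q:np.array([q[0]/4.3+165-.4,q[1]/4.3+95-.4])
f=lambda q,z:np.array([(ray('top',T(q),z)[:2]-MID)@AX,(ray('top',T(q),z)[:2]-MID)@AY])
for P in([(265,76),(390,88),(382,212),(257,203)],[(458,96),(580,108),(570,231),(445,220)]):
    c=[f(q,.146) for q in P];print(np.mean(c,0),c)
print('bar top face',f((176,113),.182))
for q in[(131,143),(697,199)]: print('block',f(q,.09))
print('shaft',f((240,157),.074),f((615,194),.074))
```

```text
[-0.0017  0.0607] [array([0.0381, 0.1018]), array([0.0384, 0.0226]), array([-0.0406,  0.02  ]), array([-0.0427,  0.0986])]
[-0.0017 -0.0593] [array([ 0.0377, -0.0205]), array([ 0.0378, -0.0979]), array([-0.0408, -0.0987]), array([-0.0417, -0.0199])]
bar top face [0.0007 0.1501]
block [-0.0012  0.1901]
block [-0.0009 -0.1875]
shaft [0.     0.1188] [ 0.0003 -0.1352]
```

Emit:
{"name": "arm_command", "arguments": {
  "delta_pos": [
    [0.83, 0.08, 0.05],
    [0.83, 0.09, 0.05],
    [0.83, 0.09, 0.04],
    [0, 0, 0]
  ],
  "rotation": [
    [0.18, 0, -0.02],
    [0.18, 0, -0.02],
    [0.18, 0, -0.02],
    [0, 0, 0]
  ]
}}

```text
clock: 13.95
position: [0.5772, 0.3955, 0.2009]
tool_rot: [2.319, 1.565, 0.446]
force: [-0.3, -0.1, 0.1]
grip_width: 0.0857
```

Run:
```python
from h import *
plan((.5745,.399,.12,-.29),(.5745,.399,.022,None,.025))
```

```text
now 13.95 [0.5772 0.3955 0.2009] psi -0.30237884567645434 q7 -1.2494550043700579 w 0.0856995330882787 F [-0.3036 -0.0718  0.0821]
D [[0.9,-0.04,-0.02],[0.9,-0.04,-0.03],[0.9,-0.04,-0.03],[0.82,0.0,0.0],[0.82,0.0,0.0],[0.82,0.0,0.0],[0.82,0.0,0.0]] 
W [[-0.04,-0.01,-0.01],[-0.04,-0.01,-0.01],[-0.04,-0.01,-0.01],[0.0,0.0,0.0],[0.0,0.0,0.0],[0.0,0.0,0.0],[0.0,0.0,0.0]]
```

Emit:
{"name": "arm_command", "arguments": {
  "delta_pos": [
    [0.9, -0.04, -0.02],
    [0.9, -0.04, -0.03],
    [0.9, -0.04, -0.03],
    [0.9, 0, 0],
    [0.9, 0, 0],
    [0.6, 0, 0],
    [0.3, 0, 0],
    [0, 0, 0]
  ],
  "rotation": [
    [-0.04, -0.01, -0.01],
    [-0.04, -0.01, -0.01],
    [-0.04, -0.01, -0.01],
    [0, 0, 0],
    [0, 0, 0],
    [0, 0, 0],
    [0, 0, 0],
    [0, 0, 0]
  ]
}}

```text
clock: 14.75
position: [0.5828, 0.398, 0.0464]
tool_rot: [2.182, 1.557, 0.312]
force: [0.0, 0.2, 0.8]
grip_width: 0.0858
```

Run:
```python
from h import *
plan((.5745,.399,.022,-.29))
a=grab('scene');u=proj('scene',(.5745,.399,.03)).astype(int)
cv2.imwrite('pics/g5.png',cv2.resize(a[u[1]-50:u[1]+40,u[0]-60:u[0]+60],None,fx=5,fy=5,interpolation=cv2.INTER_CUBIC))
```

```text
now 14.75 [0.5828 0.398  0.0464] psi -0.2997115014929561 q7 -1.3171844750598787 w 0.08576601772534365 F [0.0306 0.1966 0.8449]
D [[0.81,-0.28,0.05]] 
W [[-0.09,-0.08,-0.11]]
```

View pics/g5.png

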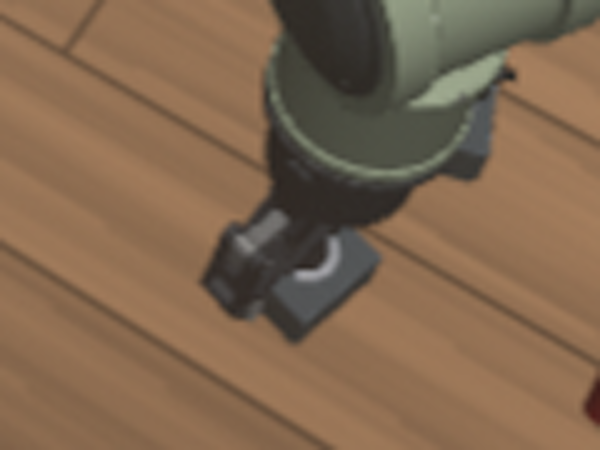

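Emit:
{"name": "arm_command", "arguments": {
  "delta_pos": [
    [0, -0.28, 0.05],
    [0.4, 0, 0],
    [0.3, 0, 0],
    [0, 0, 0]
  ],
  "rotation": [
    [-0.09, -0.08, -0.11],
    [0, 0, 0],
    [0, 0, 0],
    [0, 0, 0]
  ]
}}

```text
clock: 15.2
position: [0.5752, 0.4005, 0.0281]
tool_rot: [2.52, 1.567, 0.66]
force: [0.0, -0.2, 0.3]
grip_width: 0.0857
```

Emit:
{"name": "arm_command", "arguments": {
  "delta_pos": [
    [0, 0, 0],
    [0, 0, 0],
    [0, 0, 0],
    [0, 0, 0],
    [0, 0, 0],
    [0, 0, 0]
  ],
  "rotation": [
    [0, 0, 0],
    [0, 0, 0],
    [0, 0, 0],
    [0, 0, 0],
    [0, 0, 0],
    [0, 0, 0]
  ],
  "gripper": 1,
  "grip_force": 60
}}

```text
clock: 15.8
position: [0.5753, 0.4005, 0.0282]
tool_rot: [2.505, 1.567, 0.644]
force: [0.9, 0.6, -1.3]
grip_width: 0.0607
```

Run:
```python
from h import *
g=cr(-.001,.0605)
s=monitor.observe()['position']
plan((s[0],s[1],.24,-.29),(g[0],g[1],.24,YAW))
```

```text
now 15.8 [0.5753 0.4005 0.0282] psi -0.28978361064083763 q7 -1.3213638494409583 w 0.060733940536483594 F [ 0.8988  0.5727 -1.2999]
D [[-0.88,0.0,-0.0],[-0.88,0.0,-0.0],[-0.88,0.0,-0.0],[-0.88,0.0,-0.0],[-0.88,0.0,-0.0],[-0.88,0.0,-0.0],[-0.88,0.0,-0.0],[-0.88,0.0,-0.0],[0.0,0.36,0.81],[0.0,0.35,0.82]] 
W [[0.0,-0.0,-0.0],[0.0,-0.0,-0.0],[0.0,-0.0,-0.0],[0.0,-0.0,-0.0],[0.0,-0.0,-0.0],[0.0,-0.0,-0.0],[0.0,-0.0,-0.0],[0.0,-0.0,-0.0],[-0.14,0.0,0.0],[-0.14,0.0,0.0]]
D [[0.0,0.34,0.82],[0.0,0.33,0.83],[0.0,0.32,0.83],[0.0,0.3,0.84],[0.0,0.29,0.84],[0.0,0.28,0.84],[0.0,0.27,0.85],[0.0,0.25,0.85],[0.0,0.24,0.86],[0.0,0.23,0.86]] 
W [[-0.14,0.0,0.0],[-0.14,0.0,0.0],[-0.14,0.0,0.0],[-0.14,0.0,0.0],[-0.14,0.0,0.0],[-0.14,0.0,0.0],[-0.14,0.0,0.0],[-0.14,0.0,0.0],[-0.14,0.0,0.0],[-0.14,0.0,0.0]]
D [[0.0,0.21,0.86],[0.0,0.2,0.87]] 
W [[-0.14,0.0,0.0],[-0.14,0.0,0.0]]
```

Emit:
{"name": "arm_command", "arguments": {
  "delta_pos": [
    [-0.5, 0, 0],
    [-0.9, 0, 0],
    [-0.9, 0, 0],
    [-0.9, 0, 0],
    [-0.9, 0, 0],
    [-0.9, 0, 0],
    [-0.9, 0, 0],
    [-0.9, 0, 0],
    [-0.4, 0, 0],
    [0, 0.36, 0.8]
  ],
  "rotation": [
    [0, 0, 0],
    [0, 0, 0],
    [0, 0, 0],
    [0, 0, 0],
    [0, 0, 0],
    [0, 0, 0],
    [0, 0, 0],
    [0, 0, 0],
    [0, 0, 0],
    [-0.14, 0, 0]
  ]
}}

```text
clock: 16.8
position: [0.5745, 0.3757, 0.2598]
tool_rot: [3.115, 1.567, 1.275]
force: [-0.6, 0.2, -4.9]
grip_width: 0.061
```

Emit:
{"name": "arm_command", "arguments": {
  "delta_pos": [
    [0, 0.35, 0.82],
    [0, 0.34, 0.82],
    [0, 0.33, 0.83],
    [0, 0.32, 0.83],
    [0, 0.3, 0.84],
    [0, 0.29, 0.84],
    [0, 0.28, 0.84],
    [0, 0.27, 0.85],
    [0, 0.25, 0.85],
    [0, 0.24, 0.86]
  ],
  "rotation": [
    [-0.14, 0, 0],
    [-0.14, 0, 0],
    [-0.14, 0, 0],
    [-0.14, 0, 0],
    [-0.14, 0, 0],
    [-0.14, 0, 0],
    [-0.14, 0, 0],
    [-0.14, 0, 0],
    [-0.14, 0, 0],
    [-0.14, 0, 0]
  ]
}}

```text
clock: 17.8
position: [0.609, 0.1001, 0.2587]
tool_rot: [-1.628, 1.567, 2.972]
force: [0.2, 0.9, -4.6]
grip_width: 0.0608
```

Run:
```python
from h import *
g=cr(-.001,.0605+.0019)
plan((g[0],g[1],.24,YAW),(g[0],g[1],.115,YAW,.02))
```

```text
now 17.8 [0.609  0.1001 0.2587] psi -0.11293051677962741 q7 -0.6278633498528564 w 0.06083389021511661 F [ 0.156   0.9095 -4.5505]
D [[0.21,0.26,0.73],[0.21,0.25,0.73],[0.21,0.25,0.73],[0.6,0.0,0.0],[0.6,0.0,0.0],[0.6,0.0,0.0],[0.6,0.0,0.0],[0.6,0.0,0.0],[0.6,0.0,0.0],[0.6,0.0,0.0]] 
W [[-0.1,-0.0,0.01],[-0.1,-0.0,0.01],[-0.1,-0.0,0.01],[0.0,0.0,0.0],[0.0,0.0,0.0],[0.0,0.0,0.0],[0.0,0.0,0.0],[0.0,0.0,0.0],[0.0,0.0,0.0],[0.0,0.0,0.0]]
```

Emit:
{"name": "arm_command", "arguments": {
  "delta_pos": [
    [0.1, 0.25, 0.73],
    [0.1, 0.25, 0.7],
    [0.1, 0.2, 0.4],
    [0, 0, 0],
    [0, 0, 0]
  ],
  "rotation": [
    [-0.1, 0, 0.01],
    [-0.1, 0, 0.01],
    [-0.1, 0, 0.01],
    [0, 0, 0],
    [0, 0, 0]
  ]
}}

```text
clock: 18.3
position: [0.6231, 0.0357, 0.2486]
tool_rot: [-0.838, 1.567, -2.495]
force: [0.3, 1.4, -4.7]
grip_width: 0.0611
```

Run:
```python
from h import *
g=cr(-.001,.0605+.0019)
plan((g[0],g[1],.2,YAW),(g[0],g[1],.115,YAW,.02))
```

```text
now 18.3 [0.6231 0.0357 0.2486] psi -0.08534632866692422 q7 -0.5005191380062327 w 0.0611399599168202 F [ 0.3167  1.3768 -4.6516]
D [[0.81,0.04,0.05],[0.81,0.04,0.05],[0.57,0.0,0.0],[0.57,0.0,0.0],[0.57,0.0,0.0],[0.57,0.0,0.0],[0.57,0.0,0.0]] 
W [[-0.03,0.01,0.01],[-0.03,0.01,0.01],[0.0,0.0,0.0],[0.0,0.0,0.0],[0.0,0.0,0.0],[0.0,0.0,0.0],[0.0,0.0,0.0]]
```

Emit:
{"name": "arm_command", "arguments": {
  "delta_pos": [
    [0.8, 0.04, 0.05],
    [0.8, 0.04, 0.05],
    [0.4, 0, 0],
    [0, 0, 0],
    [0, 0, 0]
  ],
  "rotation": [
    [-0.03, 0.01, 0.01],
    [-0.03, 0.01, 0.01],
    [0, 0, 0],
    [0, 0, 0],
    [0, 0, 0]
  ]
}}

```text
clock: 18.8
position: [0.6245, 0.0372, 0.1889]
tool_rot: [2.772, 1.569, 1.126]
force: [0.4, 0.2, -3.5]
grip_width: 0.0608
```

Run:
```python
from h import *
g=cr(-.001,.0605+.0019)
plan((g[0],g[1],.175,YAW),(g[0],g[1],.112,YAW,.016))
```

```text
now 18.8 [0.6245 0.0372 0.1889] psi -0.07530226701472435 q7 -0.5263151818184032 w 0.06079644464224256 F [ 0.4234  0.2286 -3.5369]
D [[0.46,0.03,0.16],[0.52,0.0,0.0],[0.52,0.0,0.0],[0.52,0.0,0.0],[0.52,0.0,0.0]] 
W [[0.04,-0.01,-0.0],[-0.0,0.0,0.0],[-0.0,0.0,0.0],[-0.0,0.0,0.0],[-0.0,0.0,0.0]]
```

Emit:
{"name": "arm_command", "arguments": {
  "delta_pos": [
    [0.1, 0.03, 0.18],
    [0, 0, 0],
    [0.4, 0, 0],
    [0.4, 0, 0],
    [0.3, 0, 0],
    [0, 0, 0]
  ],
  "rotation": [
    [0.04, -0.01, 0],
    [0, 0, 0],
    [0, 0, 0],
    [0, 0, 0],
    [0, 0, 0],
    [0, 0, 0]
  ]
}}

```text
clock: 19.4
position: [0.626, 0.0318, 0.1522]
tool_rot: [1.709, 1.567, 0.058]
force: [-0.2, 0.2, -4.9]
grip_width: 0.0604
```

Run:
```python
from h import *
g=cr(-.001,.0605+.0019)
plan((g[0],g[1],.112,YAW,.016))
```

```text
now 19.4 [0.626  0.0318 0.1522] psi -0.07998831211087333 q7 -0.5459369053238419 w 0.06038250386823148 F [-0.2088  0.2032 -4.8841]
D [[0.45,-0.01,-0.0],[0.45,-0.01,-0.0],[0.45,-0.01,-0.0]] 
W [[0.0,-0.0,-0.01],[0.0,-0.0,-0.01],[0.0,-0.0,-0.01]]
```

Emit:
{"name": "arm_command", "arguments": {
  "delta_pos": [
    [0.45, 0, 0],
    [0.45, 0, 0],
    [0.4, 0, 0],
    [0.15, 0, 0],
    [0, 0, 0]
  ],
  "rotation": [
    [0, 0, 0],
    [0, 0, 0],
    [0, 0, 0],
    [0, 0, 0],
    [0, 0, 0]
  ]
}}

```text
clock: 19.9
position: [0.6265, 0.032, 0.1082]
tool_rot: [1.389, 1.566, -0.263]
force: [-1.7, -1.1, -1.7]
grip_width: 0.0604
```

Emit:
{"name": "arm_command", "arguments": {
  "delta_pos": [
    [0.1, 0, 0],
    [0, 0, 0]
  ],
  "rotation": [
    [0, 0, 0],
    [0, 0, 0]
  ]
}}

```text
clock: 20.1
position: [0.6269, 0.0321, 0.1087]
tool_rot: [1.214, 1.564, -0.438]
force: [-0.2, -0.0, -5.8]
grip_width: 0.0608
```

Emit:
{"name": "arm_command", "arguments": {
  "delta_pos": [
    [0, 0, 0],
    [0, 0, 0],
    [0, 0, 0],
    [0, 0, 0],
    [-0.5, 0, 0],
    [-0.9, 0, 0],
    [-0.9, 0, 0],
    [-0.9, 0, 0],
    [-0.9, 0, 0],
    [-0.3, 0, 0]
  ],
  "rotation": [
    [0, 0, 0],
    [0, 0, 0],
    [0, 0, 0],
    [0, 0, 0],
    [0, 0, 0],
    [0, 0, 0],
    [0, 0, 0],
    [0, 0, 0],
    [0, 0, 0],
    [0, 0, 0]
  ],
  "gripper": -1
}}

```text
clock: 21.1
position: [0.6257, 0.0332, 0.248]
tool_rot: [1.384, 1.565, -0.266]
force: [-0.0, -0.8, -0.0]
grip_width: 0.0853
```

Run:
```python
from h import *
plan((.448,.421,.25,.315))
plan((.448,.421,.25,.315),)
```

```text
now 21.1 [0.6257 0.0332 0.248 ] psi -0.07949911442402594 q7 -0.4926321988457157 w 0.08529358297488436 F [-0.0191 -0.8345 -0.0398]
D [[-0.01,-0.43,-0.78],[-0.01,-0.41,-0.79],[-0.01,-0.39,-0.8],[-0.01,-0.37,-0.81],[-0.01,-0.35,-0.81],[-0.01,-0.33,-0.82],[-0.01,-0.31,-0.83],[-0.01,-0.29,-0.84],[-0.01,-0.27,-0.85],[-0.01,-0.25,-0.85]] 
W [[-0.24,0.0,-0.0],[-0.24,0.0,-0.0],[-0.24,0.0,-0.0],[-0.24,0.0,-0.0],[-0.24,0.0,-0.0],[-0.24,0.0,-0.0],[-0.24,0.0,-0.0],[-0.24,0.0,-0.0],[-0.24,0.0,-0.0],[-0.24,0.0,-0.0]]
D [[-0.01,-0.23,-0.86],[-0.01,-0.21,-0.86],[-0.0,-0.19,-0.87],[-0.0,-0.17,-0.87],[-0.0,-0.14,-0.88],[-0.0,-0.12,-0.88]] 
W [[-0.24,0.0,-0.0],[-0.24,0.0,-0.0],[-0.24,0.0,-0.0],[-0.24,0.0,-0.0],[-0.24,0.0,-0.0],[-0.24,0.0,-0.0]]
now 21.1 [0.6257 0.0332 0.248 ] psi -0.07949911442402594 q7 -0.4926321988457157 w 0.08529358297488436 F [-0.0191 -0.8345 -0.0398]
D [[-0.01,-0.43,-0.78],[-0.01,-0.41,-0.79],[-0.01,-0.39,-0.8],[-0.01,-0.37,-0.81],[-0.01,-0.35,-0.81],[-0.01,-0.33,-0.82],[-0.01,-0.31,-0.83],[-0.01,-0.29,-0.84],[-0.01,-0.27,-0.85],[-0.01,-0.25,-0.85]] 
W [[-0.24,0.0,-0.0],[-0.24,0.0,-0.0],[-0.24,0.0,-0.0],[-0.24,0.0,-0.0],[-0.24,0.0,-0.0],[-0.24,0.0,-0.0],[-0.24,0.0,-0.0],[-0.24,0.0,-0.0],[-0.24,0.0,-0.0],[-0.24,0.0,-0.0]]
D [[-0.01,-0.23,-0.86],[-0.01,-0.21,-0.86],[-0.0,-0.19,-0.87],[-0.0,-0.17,-0.87],[-0.0,-0.14,-0.88],[-0.0,-0.12,-0.88]] 
W [[-0.24,0.0,-0.0],[-0.24,0.0,-0.0],[-0.24,0.0,-0.0],[-0.24,0.0,-0.0],[-0.24,0.0,-0.0],[-0.24,0.0,-0.0]]
```

Emit:
{"name": "arm_command", "arguments": {
  "delta_pos": [
    [-0.01, -0.43, -0.78],
    [-0.01, -0.41, -0.79],
    [-0.01, -0.39, -0.8],
    [-0.01, -0.37, -0.81],
    [-0.01, -0.35, -0.81],
    [-0.01, -0.33, -0.82],
    [-0.01, -0.31, -0.83],
    [-0.01, -0.29, -0.84],
    [-0.01, -0.27, -0.85],
    [-0.01, -0.25, -0.85]
  ],
  "rotation": [
    [-0.24, 0, 0],
    [-0.24, 0, 0],
    [-0.24, 0, 0],
    [-0.24, 0, 0],
    [-0.24, 0, 0],
    [-0.24, 0, 0],
    [-0.24, 0, 0],
    [-0.24, 0, 0],
    [-0.24, 0, 0],
    [-0.24, 0, 0]
  ]
}}

```text
clock: 22.1
position: [0.5004, 0.2903, 0.2484]
tool_rot: [0.136, 1.567, -1.241]
force: [0.3, -0.8, 0.7]
grip_width: 0.0855
```

Emit:
{"name": "arm_command", "arguments": {
  "delta_pos": [
    [-0.01, -0.23, -0.86],
    [-0.01, -0.21, -0.86],
    [0, -0.19, -0.87],
    [0, -0.17, -0.87],
    [0, -0.14, -0.7],
    [0, 0, 0],
    [0, 0, 0]
  ],
  "rotation": [
    [-0.24, 0, 0],
    [-0.24, 0, 0],
    [-0.24, 0, 0],
    [-0.24, 0, 0],
    [-0.24, 0, 0],
    [0, 0, 0],
    [0, 0, 0]
  ]
}}

```text
clock: 22.8
position: [0.4256, 0.4177, 0.2453]
tool_rot: [-1.161, 1.562, -2.385]
force: [0.6, -0.4, -0.3]
grip_width: 0.0853
```

Run:
```python
from h import *
plan((.448,.421,.2,.315),(.448,.421,.028,None,.027))
```

```text
now 22.8 [0.4256 0.4177 0.2453] psi 0.34675244232732355 q7 -0.867761256237205 w 0.08533902043938627 F [ 0.6221 -0.4454 -0.3346]
D [[0.75,0.38,0.07],[0.75,0.37,0.07],[0.82,0.0,0.0],[0.82,0.0,0.0],[0.82,0.0,0.0],[0.82,0.0,0.0],[0.82,0.0,0.0],[0.82,0.0,0.0],[0.82,0.0,0.0]] 
W [[0.15,0.02,0.04],[0.15,0.02,0.04],[0.0,0.0,0.0],[0.0,0.0,0.0],[0.0,0.0,0.0],[0.0,0.0,0.0],[0.0,0.0,0.0],[0.0,0.0,0.0],[0.0,0.0,0.0]]
```

Emit:
{"name": "arm_command", "arguments": {
  "delta_pos": [
    [0.7, 0.38, 0.07],
    [0.7, 0.37, 0.07],
    [0.8, 0, 0],
    [0.8, 0, 0],
    [0.8, 0, 0],
    [0.8, 0, 0],
    [0.4, 0, 0],
    [0, 0, 0]
  ],
  "rotation": [
    [0.15, 0.02, 0.04],
    [0.15, 0.02, 0.04],
    [0, 0, 0],
    [0, 0, 0],
    [0, 0, 0],
    [0, 0, 0],
    [0, 0, 0],
    [0, 0, 0]
  ]
}}

```text
clock: 23.6
position: [0.4476, 0.4179, 0.0891]
tool_rot: [-0.193, 1.569, -1.451]
force: [0.1, -0.4, 1.1]
grip_width: 0.0854
```

Run:
```python
from h import *
plan((.448,.421,.07,.315),(.448,.421,.028,None,.02))
```

```text
now 23.6 [0.4476 0.4179 0.0891] psi 0.3126773621855285 q7 -0.9909889458675885 w 0.08535673354074473 F [ 0.0749 -0.4438  1.0882]
D [[0.64,0.05,-0.1],[0.47,0.0,0.0],[0.47,0.0,0.0],[0.47,0.0,0.0]] 
W [[-0.02,0.01,0.0],[0.0,0.0,0.0],[0.0,0.0,0.0],[0.0,0.0,0.0]]
```

Emit:
{"name": "arm_command", "arguments": {
  "delta_pos": [
    [0.6, 0.05, -0.1],
    [0.5, 0, 0],
    [0.5, 0, 0],
    [0.3, 0, 0],
    [0, 0, 0]
  ],
  "rotation": [
    [-0.02, 0.01, 0],
    [0, 0, 0],
    [0, 0, 0],
    [0, 0, 0],
    [0, 0, 0]
  ]
}}

```text
clock: 24.1
position: [0.449, 0.4218, 0.03]
tool_rot: [1.777, 1.569, 0.52]
force: [0.4, 0.9, 1.2]
grip_width: 0.0856
```

Emit:
{"name": "arm_command", "arguments": {
  "delta_pos": [
    [0, 0, 0],
    [0, 0, 0],
    [0, 0, 0],
    [0, 0, 0],
    [0, 0, 0],
    [0, 0, 0]
  ],
  "rotation": [
    [0, 0, 0],
    [0, 0, 0],
    [0, 0, 0],
    [0, 0, 0],
    [0, 0, 0],
    [0, 0, 0]
  ],
  "gripper": 1,
  "grip_force": 60
}}

```text
clock: 24.7
position: [0.4492, 0.4218, 0.0313]
tool_rot: [1.744, 1.568, 0.487]
force: [-0.1, 0.2, -4.8]
grip_width: 0.0605
```

Run:
```python
from h import *
s=monitor.observe()['position'];g=cr(-.001,-.0595);print((np.array([.448,.421])-s[:2])@[-np.sin(.315),np.cos(.315)])
plan((s[0],s[1],.21,None),(g[0],g[1],.25,YAW))
```

```text
-0.00041072636279243605
now 24.7 [0.4492 0.4218 0.0313] psi 0.3139515741867435 q7 -1.0382237393834788 w 0.06052834849753112 F [-0.1349  0.1662 -4.7628]
D [[-0.85,0.0,-0.0],[-0.85,0.0,-0.0],[-0.85,0.0,-0.0],[-0.85,0.0,-0.0],[-0.85,0.0,-0.0],[-0.85,0.0,-0.0],[-0.85,0.0,-0.0],[-0.07,0.0,0.9],[-0.07,0.02,0.9],[-0.07,0.04,0.89]] 
W [[0.0,-0.0,-0.0],[0.0,-0.0,-0.0],[0.0,-0.0,-0.0],[0.0,-0.0,-0.0],[0.0,-0.0,-0.0],[0.0,-0.0,-0.0],[0.0,-0.0,-0.0],[0.19,0.0,0.0],[0.19,0.0,0.0],[0.19,0.0,0.0]]
D [[-0.07,0.05,0.89],[-0.07,0.07,0.89],[-0.07,0.09,0.89],[-0.07,0.11,0.89],[-0.07,0.12,0.89],[-0.07,0.14,0.88],[-0.07,0.16,0.88],[-0.07,0.18,0.88],[-0.07,0.19,0.87],[-0.07,0.21,0.87]] 
W [[0.19,0.0,0.0],[0.19,0.0,0.0],[0.19,0.0,0.0],[0.19,0.0,0.0],[0.19,0.0,0.0],[0.19,0.0,0.0],[0.19,0.0,0.0],[0.19,0.0,0.0],[0.19,0.0,0.0],[0.19,0.0,0.0]]
D [[-0.07,0.23,0.87],[-0.07,0.24,0.86],[-0.07,0.26,0.86],[-0.07,0.28,0.85],[-0.07,0.29,0.85],[-0.07,0.31,0.84],[-0.07,0.33,0.83]] 
W [[0.19,0.0,0.0],[0.19,0.0,0.0],[0.19,0.0,0.0],[0.19,0.0,0.0],[0.19,0.0,0.0],[0.19,0.0,0.0],[0.19,0.0,0.0]]
```

Emit:
{"name": "arm_command", "arguments": {
  "delta_pos": [
    [-0.5, 0, 0],
    [-0.9, 0, 0],
    [-0.9, 0, 0],
    [-0.9, 0, 0],
    [-0.9, 0, 0],
    [-0.9, 0, 0],
    [-0.9, 0, 0],
    [-0.6, 0, 0],
    [-0.07, 0, 0.9],
    [-0.07, 0.02, 0.9]
  ],
  "rotation": [
    [0, 0, 0],
    [0, 0, 0],
    [0, 0, 0],
    [0, 0, 0],
    [0, 0, 0],
    [0, 0, 0],
    [0, 0, 0],
    [0, 0, 0],
    [0.19, 0, 0],
    [0.19, 0, 0]
  ]
}}

```text
clock: 25.7
position: [0.4617, 0.3723, 0.2481]
tool_rot: [2.392, 1.565, 1.103]
force: [0.1, -1.3, -4.8]
grip_width: 0.0609
```

Emit:
{"name": "arm_command", "arguments": {
  "delta_pos": [
    [-0.07, 0.04, 0.89],
    [-0.07, 0.05, 0.89],
    [-0.07, 0.07, 0.89],
    [-0.07, 0.09, 0.89],
    [-0.07, 0.11, 0.89],
    [-0.07, 0.12, 0.89],
    [-0.07, 0.14, 0.88],
    [-0.07, 0.16, 0.88],
    [-0.07, 0.18, 0.88],
    [-0.07, 0.19, 0.87]
  ],
  "rotation": [
    [0.19, 0, 0],
    [0.19, 0, 0],
    [0.19, 0, 0],
    [0.19, 0, 0],
    [0.19, 0, 0],
    [0.19, 0, 0],
    [0.19, 0, 0],
    [0.19, 0, 0],
    [0.19, 0, 0],
    [0.19, 0, 0]
  ]
}}

```text
clock: 26.7
position: [0.5446, 0.1081, 0.2804]
tool_rot: [2.152, 1.56, 0.662]
force: [0.4, -1.6, -4.7]
grip_width: 0.0609
```

Run:
```python
from h import *
g=cr(-.001,-.0595+.0004)
plan((g[0],g[1],.23,YAW))
```

```text
now 26.7 [0.5446 0.1081 0.2804] psi 0.08110120160245664 q7 -0.4772056194575813 w 0.06093545521815488 F [ 0.4171 -1.5839 -4.7485]
D [[0.21,0.23,0.84],[0.21,0.24,0.84],[0.21,0.26,0.83],[0.21,0.28,0.83],[0.21,0.29,0.82],[0.21,0.31,0.81],[0.21,0.33,0.81],[0.21,0.34,0.8]] 
W [[0.19,-0.01,-0.01],[0.19,-0.01,-0.01],[0.19,-0.01,-0.01],[0.19,-0.01,-0.01],[0.19,-0.01,-0.01],[0.19,-0.01,-0.01],[0.19,-0.01,-0.01],[0.19,-0.01,-0.01]]
```

Emit:
{"name": "arm_command", "arguments": {
  "delta_pos": [
    [0.1, 0.23, 0.84],
    [0.1, 0.24, 0.84],
    [0.2, 0.26, 0.83],
    [0.2, 0.28, 0.83],
    [0.2, 0.29, 0.82],
    [0.2, 0.31, 0.81],
    [0.2, 0.33, 0.81],
    [0.2, 0.2, 0.4],
    [0, 0, 0],
    [0, 0, 0]
  ],
  "rotation": [
    [0.19, -0.01, -0.01],
    [0.19, -0.01, -0.01],
    [0.19, -0.01, -0.01],
    [0.19, -0.01, -0.01],
    [0.19, -0.01, -0.01],
    [0.19, -0.01, -0.01],
    [0.19, -0.01, -0.01],
    [0.19, -0.01, -0.01],
    [0, 0, 0],
    [0, 0, 0]
  ]
}}

```text
clock: 27.7
position: [0.6139, -0.0896, 0.2427]
tool_rot: [1.262, 1.566, -0.398]
force: [0.2, 0.5, -5.0]
grip_width: 0.0608
```

Run:
```python
from h import *
g=cr(-.001,-.0595+.0004)
plan((g[0],g[1],.19,YAW))
```

```text
now 27.7 [ 0.6139 -0.0896  0.2427] psi -0.08935908967038814 q7 -0.2958525738088862 w 0.06084320863548695 F [ 0.2194  0.5218 -4.9744]
D [[0.88,0.02,-0.02],[0.88,0.02,-0.01]] 
W [[-0.04,0.01,-0.02],[-0.04,0.01,-0.02]]
```

Emit:
{"name": "arm_command", "arguments": {
  "delta_pos": [
    [0.85, 0.02, -0.02],
    [0.8, 0.02, -0.01],
    [0, 0, 0],
    [0, 0, 0]
  ],
  "rotation": [
    [-0.04, 0.01, -0.02],
    [-0.04, 0.01, -0.02],
    [0, 0, 0],
    [0, 0, 0]
  ]
}}

```text
clock: 28.1
position: [0.6161, -0.085, 0.1939]
tool_rot: [2.53, 1.567, 0.883]
force: [0.5, 0.5, -4.7]
grip_width: 0.0608
```

Run:
```python
from h import *
g=cr(-.001,-.0595+.0004)
plan((g[0],g[1],.17,YAW))
```

```text
now 28.1 [ 0.6161 -0.085   0.1939] psi -0.07629746082095885 q7 -0.3161268217084838 w 0.06078205382458046 F [ 0.5437  0.4664 -4.7085]
D [[0.8,-0.02,0.13]] 
W [[0.04,-0.03,-0.02]]
```

Emit:
{"name": "arm_command", "arguments": {
  "delta_pos": [
    [0.1, -0.02, 0.15],
    [0, 0, 0],
    [0.4, 0, 0.02],
    [0.4, 0, 0.02],
    [0, 0, 0]
  ],
  "rotation": [
    [0.04, -0.03, -0.02],
    [0, 0, 0],
    [0, 0, 0],
    [0, 0, 0],
    [0, 0, 0]
  ]
}}

```text
clock: 28.6
position: [0.6162, -0.0906, 0.1682]
tool_rot: [1.331, 1.567, -0.321]
force: [-1.2, 0.0, -5.6]
grip_width: 0.0606
```

Run:
```python
from h import *
g=cr(-.001,-.0595+.0004)
plan((g[0],g[1],.115,YAW,.016))
```

```text
now 28.6 [ 0.6162 -0.0906  0.1682] psi -0.08033967898983337 q7 -0.3298615131643492 w 0.060568460709620714 F [-1.2333  0.0212 -5.563 ]
D [[0.44,-0.01,-0.01],[0.44,-0.01,-0.01],[0.44,-0.01,-0.01],[0.44,-0.01,-0.01]] 
W [[-0.0,0.0,-0.01],[-0.0,0.0,-0.01],[-0.0,0.0,-0.01],[-0.0,0.0,-0.01]]
```

Emit:
{"name": "arm_command", "arguments": {
  "delta_pos": [
    [0.44, 0, -0.03],
    [0.44, 0, -0.03],
    [0.44, 0, 0],
    [0.4, 0, 0],
    [0.12, 0, 0],
    [0, 0, 0]
  ],
  "rotation": [
    [0, 0, 0],
    [0, 0, 0],
    [0, 0, 0],
    [0, 0, 0],
    [0, 0, 0],
    [0, 0, 0]
  ]
}}

```text
clock: 29.2
position: [0.6167, -0.0885, 0.1107]
tool_rot: [1.061, 1.566, -0.591]
force: [-2.2, -1.2, 0.5]
grip_width: 0.0607
```

Run:
```python
from h import *
g=cr(-.001,-.0595+.0004)
plan((g[0],g[1],.110,YAW,.016))
```

```text
now 29.2 [ 0.6167 -0.0885  0.1107] psi -0.0805137822573796 q7 -0.37198266540133434 w 0.06072397379414474 F [-2.222  -1.2013  0.4897]
D [[0.02,-0.05,0.01]] 
W [[-0.0,0.02,-0.04]]
```

Emit:
{"name": "arm_command", "arguments": {
  "delta_pos": [
    [0, 0, 0],
    [0, 0, 0],
    [0, 0, 0],
    [0, 0, 0],
    [-0.5, 0, 0],
    [-0.9, 0, 0],
    [-0.9, 0, 0],
    [-0.9, 0, 0],
    [-0.9, 0, 0],
    [0, 0, 0]
  ],
  "rotation": [
    [0, 0, 0],
    [0, 0, 0],
    [0, 0, 0],
    [0, 0, 0],
    [0, 0, 0],
    [0, 0, 0],
    [0, 0, 0],
    [0, 0, 0],
    [0, 0, 0],
    [0, 0, 0]
  ],
  "gripper": -1
}}

```text
clock: 30.2
position: [0.6168, -0.0873, 0.2425]
tool_rot: [1.405, 1.564, -0.245]
force: [0.4, 0.1, 0.1]
grip_width: 0.0853
```

Run:
```python
from h import *
plan((.5636,-.3785,.15,.183))
```

```text
now 30.2 [ 0.6168 -0.0873  0.2425] psi -0.07930724034626785 q7 -0.29154856362498416 w 0.08533890016783206 F [0.3928 0.1217 0.1412]
D [[0.26,-0.08,0.82],[0.26,-0.1,0.82],[0.26,-0.12,0.81],[0.26,-0.14,0.81],[0.26,-0.16,0.81],[0.26,-0.17,0.8],[0.26,-0.19,0.8],[0.26,-0.21,0.8],[0.26,-0.22,0.79],[0.26,-0.24,0.79]] 
W [[-0.21,0.0,-0.01],[-0.21,0.0,-0.01],[-0.21,0.0,-0.01],[-0.21,0.0,-0.01],[-0.21,0.0,-0.01],[-0.21,0.0,-0.01],[-0.21,0.0,-0.01],[-0.21,0.0,-0.01],[-0.21,0.0,-0.01],[-0.21,0.0,-0.01]]
D [[0.26,-0.26,0.78],[0.26,-0.28,0.77]] 
W [[-0.21,0.0,-0.01],[-0.21,0.0,-0.01]]
```

Emit:
{"name": "arm_command", "arguments": {
  "delta_pos": [
    [0, -0.08, 0.82],
    [0.1, -0.1, 0.82],
    [0.26, -0.12, 0.81],
    [0.26, -0.14, 0.81],
    [0.26, -0.16, 0.81],
    [0.26, -0.17, 0.8],
    [0.26, -0.19, 0.8],
    [0.26, -0.21, 0.8],
    [0.26, -0.22, 0.79],
    [0.26, -0.24, 0.79]
  ],
  "rotation": [
    [-0.21, 0, 0],
    [-0.21, 0, 0],
    [-0.21, 0, 0],
    [-0.21, 0, 0],
    [-0.21, 0, 0],
    [-0.21, 0, 0],
    [-0.21, 0, 0],
    [-0.21, 0, 0],
    [-0.21, 0, 0],
    [-0.21, 0, 0]
  ]
}}

```text
clock: 31.2
position: [0.5746, -0.3349, 0.183]
tool_rot: [1.308, 1.556, -0.106]
force: [0.0, -1.1, 0.1]
grip_width: 0.0856
```

Emit:
{"name": "arm_command", "arguments": {
  "delta_pos": [
    [0.26, -0.26, 0.7],
    [0.2, -0.15, 0.4],
    [0, 0, 0],
    [0, 0, 0]
  ],
  "rotation": [
    [-0.21, 0, 0],
    [-0.21, 0, 0],
    [0, 0, 0],
    [0, 0, 0]
  ]
}}

```text
clock: 31.6
position: [0.5657, -0.3743, 0.1687]
tool_rot: [1.258, 1.558, -0.115]
force: [0.2, 0.3, 0.1]
grip_width: 0.0853
```

Run:
```python
from h import *
a=grab('top','t6.png')
from h import blobs
for A,r,h in blobs(a,'bright'):
    P=np.array([ray('top',q,.01)[:2] for q in h[:,0]],np.float32);R=cv2.minAreaRect(P)
    if .045<R[1][0]<.075 and .045<R[1][1]<.075: print(np.round(R[0],4),np.round(R[1],4),round(R[2],1))
plan((.5636,-.3785,.08,.183),(.5636,-.3785,.02,.183))
```

```text
[ 0.3921 -0.2496] [0.0624 0.0614] 64.4
[ 0.406  -0.1197] [0.0623 0.0641] 27.5
[0.4237 0.0077] [0.0516 0.0547] 1.0
[0.4185 0.1319] [0.0576 0.0606] 1.0
[ 0.4557 -0.4105] [0.0581 0.0616] 1.0
[ 0.5638 -0.3786] [0.0623 0.0628] 10.5
[ 0.7812 -0.3325] [0.0703 0.0739] 45.4
now 31.65 [ 0.5657 -0.3742  0.1688] psi 0.19783319369195357 q7 0.39162125451921637 w 0.0854471489882671 F [-0.2828 -0.2979  0.012 ]
D [[0.74,-0.03,0.03],[0.74,-0.03,0.03],[0.74,-0.03,0.03],[0.74,-0.03,0.03],[0.67,0.0,0.0],[0.67,0.0,0.0],[0.67,0.0,0.0]] 
W [[0.04,0.01,-0.03],[0.04,0.01,-0.03],[0.04,0.01,-0.03],[0.04,0.01,-0.03],[0.0,0.0,0.0],[0.0,0.0,0.0],[0.0,0.0,0.0]]
```

Emit:
{"name": "arm_command", "arguments": {
  "delta_pos": [
    [0.74, -0.03, 0.03],
    [0.74, -0.03, 0.05],
    [0.74, -0.03, 0.05],
    [0.74, -0.03, 0.05],
    [0.3, 0, 0],
    [0, 0, 0]
  ],
  "rotation": [
    [0.04, 0.01, -0.03],
    [0.04, 0.01, -0.03],
    [0.04, 0.01, -0.03],
    [0.04, 0.01, -0.03],
    [0, 0, 0],
    [0, 0, 0]
  ]
}}

```text
clock: 32.25
position: [0.5685, -0.3745, 0.073]
tool_rot: [1.174, 1.565, -0.213]
force: [-0.1, -0.2, -0.3]
grip_width: 0.0855
```

Run:
```python
from h import *
plan((.5638,-.3786,.016,.183,.016))
```

```text
now 32.25 [ 0.5685 -0.3745  0.073 ] psi 0.18473545744629538 q7 0.3301614920663757 w 0.08553073338264032 F [-0.0919 -0.2199 -0.2567]
D [[0.48,-0.05,0.03],[0.48,-0.05,0.03],[0.48,-0.05,0.03],[0.48,-0.05,0.03]] 
W [[0.0,0.01,-0.01],[0.0,0.01,-0.01],[0.0,0.01,-0.01],[0.0,0.01,-0.01]]
```

Emit:
{"name": "arm_command", "arguments": {
  "delta_pos": [
    [0.1, -0.16, 0.14],
    [0, 0, 0],
    [0.48, 0, 0.02],
    [0.48, 0, 0.02],
    [0.4, 0, 0],
    [0.1, 0, 0],
    [0, 0, 0]
  ],
  "rotation": [
    [0, 0.01, -0.01],
    [0, 0, 0],
    [0, 0, 0],
    [0, 0, 0],
    [0, 0, 0],
    [0, 0, 0],
    [0, 0, 0]
  ]
}}

```text
clock: 32.95
position: [0.5663, -0.3813, 0.0259]
tool_rot: [1.11, 1.563, -0.276]
force: [0.3, -0.0, 0.6]
grip_width: 0.085
```

Run:
```python
from h import *
plan((.5638,-.3786,.014,.183,.016))
a=grab('scene');u=proj('scene',(.5638,-.3786,.01)).astype(int)
cv2.imwrite('pics/g7.png',cv2.resize(a[u[1]-40:u[1]+35,u[0]-50:u[0]+50],None,fx=6,fy=6,interpolation=cv2.INTER_CUBIC))
```

```text
now 32.95 [ 0.5663 -0.3813  0.0259] psi 0.18504101141830318 q7 0.3170705299112559 w 0.0850287449871807 F [ 0.3097 -0.0385  0.6132]
D [[0.4,-0.07,-0.1]] 
W [[0.02,0.03,-0.07]]
```

View pics/g7.png

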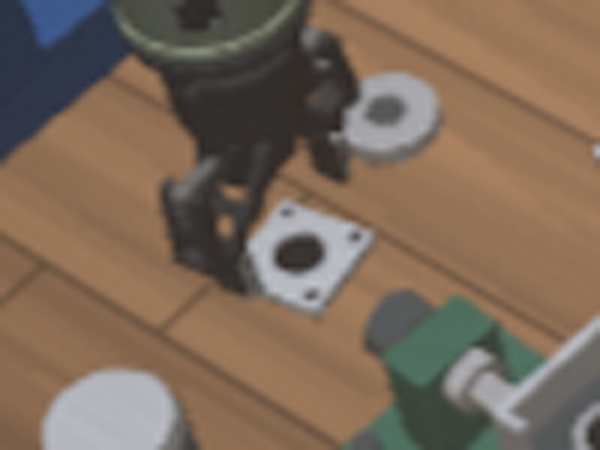

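Run:
```python
from h import *
u=proj('scene',(.5638,-.3786,.01)).astype(int)
f=lambda X:((proj('scene',X)-(u-[50,40]))*6+3).round()
e=np.array([np.cos(.183),np.sin(.183)]);n=np.array([-e[1],e[0]]);t=np.array([.5663,-.3813])
for s in(1,-1):
  for z in(.012,.022): print('finger',s,z,f([*(t+s*e*.0425),z]),f([*(t+s*e*.057),z]))
c=np.array([.5638,-.3786])
print('spacer centre',f([*c,.01]));print([f([*(c+a*e*.031+b*n*.031),.01]) for a,b in[(1,1),(1,-1),(-1,-1),(-1,1)]])
```

```text
finger 1 0.012 [254. 301.] [240. 319.]
finger 1 0.022 [250. 290.] [235. 309.]
finger -1 0.012 [336. 195.] [350. 178.]
finger -1 0.022 [333. 184.] [346. 166.]
spacer centre [303. 248.]
[array([320., 305.]), array([227., 270.]), array([287., 194.]), array([378., 227.])]
```

Emit:
{"name": "arm_command", "arguments": {
  "delta_pos": [
    [0.1, -0.07, -0.11],
    [0.3, 0, 0],
    [0.15, 0, 0],
    [0, 0, 0]
  ],
  "rotation": [
    [0.02, 0.03, -0.07],
    [0, 0, 0],
    [0, 0, 0],
    [0, 0, 0]
  ]
}}

```text
clock: 33.4
position: [0.5639, -0.3782, 0.0091]
tool_rot: [-0.272, 1.57, -1.66]
force: [0.4, -0.9, 0.1]
grip_width: 0.0853
```

Run:
```python
from h import *
plan((.5645,-.3780,.011,.183,.016))
```

```text
now 33.4 [ 0.5639 -0.3782  0.0091] psi 0.18279492455872162 q7 0.3032072488757519 w 0.08525858320523044 F [ 0.4499 -0.8992  0.0887]
D [[-0.06,0.02,-0.0]] 
W [[-0.0,0.01,0.0]]
```

Well centred. Raise it a hair and close at 50 N.

Emit:
{"name": "arm_command", "arguments": {
  "delta_pos": [
    [-0.06, 0, 0],
    [0, 0, 0],
    [0, 0, 0],
    [0, 0, 0],
    [0, 0, 0],
    [0, 0, 0],
    [0, 0, 0]
  ],
  "rotation": [
    [0, 0, 0],
    [0, 0, 0],
    [0, 0, 0],
    [0, 0, 0],
    [0, 0, 0],
    [0, 0, 0],
    [0, 0, 0]
  ],
  "gripper": 1,
  "grip_force": 50
}}

```text
clock: 34.1
position: [0.5644, -0.3786, 0.0122]
tool_rot: [0.456, 1.569, -0.932]
force: [0.2, -0.4, -1.2]
grip_width: 0.0604
```

Run:
```python
from h import *
s=monitor.observe()['position'];g=cr(-.001,-.0595)
plan((s[0],s[1],.10,None),(g[0],g[1],.23,YAW))
```

```text
now 34.1 [ 0.5644 -0.3786  0.0122] psi 0.1826369116688723 q7 0.3043382441443787 w 0.06038309420475462 F [ 0.1582 -0.4067 -1.1935]
D [[-0.73,0.0,0.0],[-0.73,0.0,0.0],[-0.73,0.0,0.0],[-0.73,0.0,0.0],[-0.36,0.28,-0.76],[-0.36,0.27,-0.77],[-0.36,0.25,-0.78],[-0.36,0.23,-0.78],[-0.36,0.22,-0.79],[-0.36,0.2,-0.79]] 
W [[-0.0,0.0,-0.0],[-0.0,0.0,-0.0],[-0.0,0.0,-0.0],[-0.0,0.0,-0.0],[0.21,0.0,0.0],[0.21,0.0,0.0],[0.21,0.0,0.0],[0.21,0.0,0.0],[0.21,0.0,0.0],[0.21,0.0,0.0]]
D [[-0.36,0.18,-0.8],[-0.36,0.16,-0.8],[-0.36,0.15,-0.8],[-0.36,0.13,-0.81],[-0.36,0.11,-0.81],[-0.36,0.09,-0.81]] 
W [[0.21,0.0,0.0],[0.21,0.0,0.0],[0.21,0.0,0.0],[0.21,0.0,0.0],[0.21,0.0,0.0],[0.21,0.0,0.0]]
```

Emit:
{"name": "arm_command", "arguments": {
  "delta_pos": [
    [-0.4, 0, 0],
    [-0.8, 0, 0],
    [-0.8, 0, 0],
    [-0.8, 0, 0],
    [-0.4, 0.28, -0.76],
    [-0.4, 0.27, -0.77],
    [-0.4, 0.25, -0.78],
    [-0.4, 0.23, -0.78],
    [-0.4, 0.22, -0.79],
    [-0.4, 0.2, -0.79]
  ],
  "rotation": [
    [0, 0, 0],
    [0, 0, 0],
    [0, 0, 0],
    [0, 0, 0],
    [0.21, 0, 0],
    [0.21, 0, 0],
    [0.21, 0, 0],
    [0.21, 0, 0],
    [0.21, 0, 0],
    [0.21, 0, 0]
  ]
}}

```text
clock: 35.1
position: [0.589, -0.2324, 0.1801]
tool_rot: [0.539, 1.567, -0.991]
force: [1.5, 0.4, -0.7]
grip_width: 0.0602
```

Run:
```python
from h import *
g=cr(-.001,-.0595)
plan((g[0],g[1],.22,YAW))
```

```text
now 35.1 [ 0.589  -0.2324  0.1801] psi 0.04051865199310799 q7 0.02813085757907266 w 0.06017516260023335 F [ 1.5089  0.3734 -0.7223]
D [[-0.22,0.18,-0.79],[-0.22,0.16,-0.79],[-0.22,0.15,-0.79],[-0.22,0.13,-0.8],[-0.22,0.11,-0.8],[-0.22,0.1,-0.8]] 
W [[0.19,0.01,-0.0],[0.19,0.01,-0.0],[0.19,0.01,-0.0],[0.19,0.01,-0.0],[0.19,0.01,-0.0],[0.19,0.01,-0.0]]
```

Emit:
{"name": "arm_command", "arguments": {
  "delta_pos": [
    [-0.25, 0.18, -0.79],
    [-0.22, 0.16, -0.79],
    [-0.22, 0.15, -0.79],
    [-0.22, 0.13, -0.8],
    [-0.1, 0.11, -0.7],
    [0, 0.1, -0.4],
    [0, 0, 0],
    [0, 0, 0]
  ],
  "rotation": [
    [0.19, 0.01, 0],
    [0.19, 0.01, 0],
    [0.19, 0.01, 0],
    [0.19, 0.01, 0],
    [0.19, 0.01, 0],
    [0.19, 0.01, 0],
    [0, 0, 0],
    [0, 0, 0]
  ]
}}

```text
clock: 35.9
position: [0.6161, -0.0944, 0.2215]
tool_rot: [1.862, 1.56, 0.213]
force: [-0.1, -0.5, -0.2]
grip_width: 0.0603
```

Run:
```python
from h import *
g=cr(-.001,-.0595)
plan((g[0],g[1],.17,YAW,.02))
```

```text
now 35.9 [ 0.6161 -0.0944  0.2215] psi -0.0775198126255061 q7 -0.2795638296546235 w 0.06026828044340555 F [-0.1061 -0.5211 -0.2457]
D [[0.57,-0.02,-0.05],[0.57,-0.02,-0.06],[0.57,-0.02,-0.06]] 
W [[0.01,-0.01,-0.03],[0.01,-0.01,-0.03],[0.01,-0.01,-0.03]]
```

Emit:
{"name": "arm_command", "arguments": {
  "delta_pos": [
    [0.55, -0.02, -0.03],
    [0.5, -0.02, 0],
    [0.4, -0.02, 0],
    [0, 0, 0],
    [0, 0, 0]
  ],
  "rotation": [
    [0.01, -0.01, -0.05],
    [0.01, -0.01, -0.04],
    [0.01, -0.01, 0],
    [0, 0, 0],
    [0, 0, 0]
  ]
}}

```text
clock: 36.4
position: [0.613, -0.0966, 0.1733]
tool_rot: [-1.042, 1.568, -2.696]
force: [0.5, -0.2, -0.5]
grip_width: 0.0606
```

Run:
```python
from h import *
g=cr(-.001,-.0595)
plan((g[0],g[1],.16,YAW,.02))
```

```text
now 36.4 [ 0.613  -0.0966  0.1733] psi -0.08297583210767424 q7 -0.3102438783403173 w 0.06059630506436487 F [ 0.4997 -0.2226 -0.4758]
D [[0.44,0.05,-0.25]] 
W [[-0.03,0.01,0.02]]
```

Emit:
{"name": "arm_command", "arguments": {
  "delta_pos": [
    [0, 0.06, -0.25],
    [0, 0, 0],
    [0, 0, 0]
  ],
  "rotation": [
    [-0.03, 0.01, 0.02],
    [0, 0, 0],
    [0, 0, 0]
  ]
}}

```text
clock: 36.7
position: [0.616, -0.0887, 0.1739]
tool_rot: [1.654, 1.57, 0.004]
force: [-0.6, -0.3, 0.1]
grip_width: 0.0603
```

Run:
```python
from h import *
g=cr(-.001,-.0595)
plan((g[0],g[1],.14,YAW,.014))
```

```text
now 36.7 [ 0.616  -0.0887  0.1739] psi -0.0797278879954605 q7 -0.31949736664261597 w 0.06028068588281551 F [-0.6306 -0.3437  0.0684]
D [[0.38,-0.01,0.01],[0.38,-0.01,0.01],[0.38,-0.01,0.01]] 
W [[0.0,-0.0,-0.0],[0.0,-0.0,-0.0],[0.0,-0.0,-0.0]]
```

Emit:
{"name": "arm_command", "arguments": {
  "delta_pos": [
    [0.35, -0.01, 0.01],
    [0.35, -0.01, 0.01],
    [0.3, 0, 0.01],
    [0, 0, 0]
  ],
  "rotation": [
    [0, 0, 0],
    [0, 0, 0],
    [0, 0, 0],
    [0, 0, 0]
  ]
}}

```text
clock: 37.1
position: [0.6153, -0.0897, 0.1414]
tool_rot: [1.457, 1.569, -0.193]
force: [-0.3, 0.1, 0.3]
grip_width: 0.0604
```

Run:
```python
from h import *
g=cr(-.001,-.0595)
plan((g[0],g[1],.133,YAW,.014))
```

```text
now 37.1 [ 0.6153 -0.0897  0.1414] psi -0.07960002371719299 q7 -0.3383531643735475 w 0.06044646133426889 F [-0.3299  0.0938  0.334 ]
D [[0.28,-0.0,-0.02]] 
W [[0.0,0.0,-0.01]]
```

Emit:
{"name": "arm_command", "arguments": {
  "delta_pos": [
    [0.25, 0, 0],
    [0.06, 0, 0],
    [0, 0, 0]
  ],
  "rotation": [
    [0, 0, 0],
    [0, 0, 0],
    [0, 0, 0]
  ]
}}

```text
clock: 37.4
position: [0.6151, -0.0897, 0.1314]
tool_rot: [1.006, 1.57, -0.644]
force: [-3.0, -0.2, 11.9]
grip_width: 0.06
```

Emit:
{"name": "arm_command", "arguments": {
  "delta_pos": [
    [0, 0, 0],
    [0, 0, 0],
    [0, 0, 0],
    [0, 0, 0],
    [-0.5, 0, 0],
    [-0.9, 0, 0],
    [-0.9, 0, 0],
    [-0.9, 0, 0],
    [0, 0, 0]
  ],
  "rotation": [
    [0, 0, 0],
    [0, 0, 0],
    [0, 0, 0],
    [0, 0, 0],
    [0, 0, 0],
    [0, 0, 0],
    [0, 0, 0],
    [0, 0, 0],
    [0, 0, 0]
  ],
  "gripper": -1
}}

```text
clock: 38.3
position: [0.6152, -0.0892, 0.235]
tool_rot: [1.768, 1.569, 0.119]
force: [1.0, 0.6, -0.3]
grip_width: 0.0856
```

Run:
```python
from h import *
plan((.52,-.14,.23,.2),(.406,-.1197,.12,.48))
```

```text
now 38.3 [ 0.6152 -0.0892  0.235 ] psi -0.07902633938840306 q7 -0.2833522878317848 w 0.08563446463647759 F [ 1.021   0.5822 -0.2987]
D [[0.04,-0.76,0.48],[0.04,-0.79,0.43],[0.04,-0.82,0.37],[0.04,-0.84,0.32],[0.61,-0.6,-0.24],[0.61,-0.59,-0.26],[0.61,-0.57,-0.29],[0.61,-0.56,-0.32],[0.61,-0.54,-0.34],[0.61,-0.53,-0.37]] 
W [[-0.67,-0.0,-0.0],[-0.67,-0.0,-0.0],[-0.67,-0.0,-0.0],[-0.67,-0.0,-0.0],[-0.45,0.0,0.0],[-0.45,0.0,0.0],[-0.45,0.0,0.0],[-0.45,0.0,0.0],[-0.45,0.0,0.0],[-0.45,0.0,0.0]]
```

Emit:
{"name": "arm_command", "arguments": {
  "delta_pos": [
    [0.04, -0.76, 0.48],
    [0.04, -0.79, 0.43],
    [0.04, -0.82, 0.37],
    [0.1, -0.84, 0.32],
    [0.61, -0.6, -0.24],
    [0.61, -0.59, -0.26],
    [0.61, -0.57, -0.29],
    [0.61, -0.5, -0.32],
    [0.3, -0.3, -0.25],
    [0, 0, 0]
  ],
  "rotation": [
    [-0.67, 0, 0],
    [-0.67, 0, 0],
    [-0.67, 0, 0],
    [-0.67, 0, 0],
    [-0.45, 0, 0],
    [-0.45, 0, 0],
    [-0.45, 0, 0],
    [-0.45, 0, 0],
    [-0.45, 0, 0],
    [0, 0, 0]
  ]
}}

```text
clock: 39.3
position: [0.4285, -0.1252, 0.1488]
tool_rot: [0.762, 1.561, -0.35]
force: [-0.2, 0.4, -0.0]
grip_width: 0.0857
```

Run:
```python
from h import *
plan((.406,-.1197,.06,.48))
```

```text
now 39.3 [ 0.4285 -0.1252  0.1488] psi 0.45814798026102627 q7 0.19780159343171144 w 0.08566899538265708 F [-0.2216  0.3962 -0.0164]
D [[0.74,-0.15,-0.13],[0.74,-0.15,-0.13],[0.74,-0.15,-0.13],[0.74,-0.15,-0.13]] 
W [[-0.05,0.02,-0.02],[-0.05,0.02,-0.02],[-0.05,0.02,-0.02],[-0.05,0.02,-0.02]]
```

Emit:
{"name": "arm_command", "arguments": {
  "delta_pos": [
    [0.74, -0.15, -0.13],
    [0.74, -0.15, -0.13],
    [0.74, -0.15, -0.13],
    [0.5, -0.1, -0.1],
    [0, 0, 0],
    [0, 0, 0]
  ],
  "rotation": [
    [-0.05, 0.02, -0.02],
    [-0.05, 0.02, -0.02],
    [-0.05, 0.02, -0.02],
    [-0.05, 0.02, -0.02],
    [0, 0, 0],
    [0, 0, 0]
  ]
}}

```text
clock: 39.9
position: [0.414, -0.1215, 0.0692]
tool_rot: [0.557, 1.564, -0.543]
force: [-0.9, 0.3, -0.0]
grip_width: 0.0853
```

Run:
```python
from h import *
plan((.406,-.1197,.012,.48,.016))
```

```text
now 39.9 [ 0.414  -0.1215  0.0692] psi 0.47002688468505066 q7 0.03990930890197511 w 0.08532111992354051 F [-0.9346  0.3085 -0.0417]
D [[0.48,-0.05,-0.05],[0.48,-0.05,-0.05],[0.48,-0.05,-0.05],[0.48,-0.05,-0.04]] 
W [[-0.02,0.01,-0.01],[-0.02,0.01,-0.01],[-0.02,0.01,-0.01],[-0.02,0.01,-0.01]]
```

Emit:
{"name": "arm_command", "arguments": {
  "delta_pos": [
    [0.1, -0.2, -0.18],
    [0, 0, 0],
    [0.45, 0, 0],
    [0.45, 0, 0],
    [0.4, 0, 0],
    [0, 0, 0]
  ],
  "rotation": [
    [-0.08, 0.04, -0.04],
    [0, 0, 0],
    [0, 0, 0],
    [0, 0, 0],
    [0, 0, 0],
    [0, 0, 0]
  ]
}}

```text
clock: 40.5
position: [0.4093, -0.121, 0.03]
tool_rot: [0.557, 1.562, -0.539]
force: [0.1, 0.4, 0.4]
grip_width: 0.0851
```

Run:
```python
from h import *
plan((.406,-.1197,.012,.48,.016))
```

```text
now 40.5 [ 0.4093 -0.121   0.03  ] psi 0.47541534539617686 q7 -0.050589857585714604 w 0.08509851829454777 F [0.0764 0.3907 0.3561]
D [[0.3,-0.04,-0.05],[0.3,-0.04,-0.05]] 
W [[-0.02,0.04,-0.02],[-0.02,0.04,-0.02]]
```

Emit:
{"name": "arm_command", "arguments": {
  "delta_pos": [
    [0.05, -0.08, -0.1],
    [0.28, 0, 0],
    [0.28, 0, 0],
    [0, 0, 0]
  ],
  "rotation": [
    [-0.04, 0.08, -0.04],
    [0, 0, 0],
    [0, 0, 0],
    [0, 0, 0]
  ]
}}

```text
clock: 40.9
position: [0.4065, -0.1198, 0.0121]
tool_rot: [1.551, 1.569, 0.459]
force: [-0.2, 0.1, -0.2]
grip_width: 0.0855
```

Run:
```python
from h import *
plan((.406,-.1197,.011,.48,.016))
```

```text
now 40.9 [ 0.4065 -0.1198  0.0121] psi 0.4788349972440536 q7 -0.07990214177754426 w 0.08545514821881706 F [-0.2128  0.052  -0.2243]
D [[0.04,-0.01,-0.01]] 
W [[-0.01,0.0,-0.02]]
```

Emit:
{"name": "arm_command", "arguments": {
  "delta_pos": [
    [0, 0, 0],
    [0, 0, 0],
    [0, 0, 0],
    [0, 0, 0],
    [0, 0, 0],
    [0, 0, 0]
  ],
  "rotation": [
    [0, 0, 0],
    [0, 0, 0],
    [0, 0, 0],
    [0, 0, 0],
    [0, 0, 0],
    [0, 0, 0]
  ],
  "gripper": 1,
  "grip_force": 50
}}

```text
clock: 41.5
position: [0.4068, -0.1198, 0.0128]
tool_rot: [1.238, 1.568, 0.146]
force: [-0.3, 0.3, -0.9]
grip_width: 0.0603
```

Emit:
{"name": "arm_command", "arguments": {
  "delta_pos": [
    [-0.4, 0, 0],
    [-0.8, 0, 0],
    [-0.9, 0, 0],
    [-0.9, 0, 0],
    [-0.9, 0, 0],
    [-0.9, 0, 0],
    [-0.9, 0, 0],
    [-0.5, 0, 0],
    [0, 0, 0]
  ],
  "rotation": [
    [0, 0, 0],
    [0, 0, 0],
    [0, 0, 0],
    [0, 0, 0],
    [0, 0, 0],
    [0, 0, 0],
    [0, 0, 0],
    [0, 0, 0],
    [0, 0, 0]
  ]
}}

```text
clock: 42.4
position: [0.405, -0.1191, 0.2056]
tool_rot: [-2.819, 1.569, 2.374]
force: [-0.0, -0.4, -1.9]
grip_width: 0.0601
```

Run:
```python
from h import *
g=cr(-.001,.0605)
plan((g[0],g[1],.22,YAW))
```

```text
now 42.4 [ 0.405  -0.1191  0.2056] psi 0.48075232388642813 q7 0.3181679263374619 w 0.06014779500362086 F [-0.0374 -0.3754 -1.872 ]
D [[-0.05,0.88,-0.1],[-0.05,0.87,-0.15],[-0.05,0.86,-0.2],[-0.05,0.85,-0.25],[-0.05,0.84,-0.3],[-0.05,0.82,-0.34],[-0.05,0.8,-0.39],[-0.05,0.77,-0.43],[-0.05,0.75,-0.47],[-0.05,0.72,-0.52]] 
W [[0.54,-0.0,0.0],[0.54,-0.0,0.0],[0.54,-0.0,0.0],[0.54,-0.0,0.0],[0.54,-0.0,0.0],[0.54,-0.0,0.0],[0.54,-0.0,0.0],[0.54,-0.0,0.0],[0.54,-0.0,0.0],[0.54,-0.0,0.0]]
```

Emit:
{"name": "arm_command", "arguments": {
  "delta_pos": [
    [-0.05, 0.88, -0.1],
    [-0.05, 0.87, -0.15],
    [-0.05, 0.86, -0.2],
    [-0.05, 0.85, -0.25],
    [-0.05, 0.84, -0.3],
    [-0.05, 0.82, -0.34],
    [-0.05, 0.8, -0.39],
    [-0.05, 0.77, -0.43],
    [-0.05, 0.6, -0.4],
    [0, 0, 0]
  ],
  "rotation": [
    [0.54, 0, 0],
    [0.54, 0, 0],
    [0.54, 0, 0],
    [0.54, 0, 0],
    [0.54, 0, 0],
    [0.54, 0, 0],
    [0.54, 0, 0],
    [0.54, 0, 0],
    [0.54, 0, 0],
    [0.4, 0, 0]
  ]
}}

```text
clock: 43.4
position: [0.6037, 0.0146, 0.2079]
tool_rot: [-1.25, 1.558, -2.916]
force: [-0.7, 0.3, -1.8]
grip_width: 0.0604
```

Run:
```python
from h import *
g=cr(-.001,.0605)
plan((g[0],g[1],.2,YAW,.02))
```

```text
now 43.4 [0.6037 0.0146 0.2079] psi -0.09556007628442877 q7 -0.507296781169986 w 0.06039856320524553 F [-0.7149  0.33   -1.8329]
D [[0.13,0.33,-0.3],[0.13,0.33,-0.29]] 
W [[-0.07,0.02,0.06],[-0.07,0.02,0.06]]
```

Emit:
{"name": "arm_command", "arguments": {
  "delta_pos": [
    [0.1, 0.33, -0.3],
    [0.1, 0.3, -0.27],
    [0, 0, 0],
    [0, 0, 0],
    [0.35, 0, 0],
    [0.35, 0, 0],
    [0, 0, 0]
  ],
  "rotation": [
    [-0.07, 0.02, 0.06],
    [-0.07, 0.02, 0.06],
    [0, 0, 0],
    [0, 0, 0],
    [0, 0, 0],
    [0, 0, 0],
    [0, 0, 0]
  ]
}}

```text
clock: 44.1
position: [0.6241, 0.0305, 0.1745]
tool_rot: [-1.119, 1.568, -2.767]
force: [0.6, -0.5, -1.6]
grip_width: 0.0601
```

Run:
```python
from h import *
g=cr(-.001,.0605)
plan((g[0],g[1],.17,YAW,.02))
```

```text
now 44.1 [0.6241 0.0305 0.1745] psi -0.07701710992439981 q7 -0.5317600288258204 w 0.060073950827813125 F [ 0.5724 -0.4662 -1.6357]
D [[0.15,0.03,0.0]] 
W [[0.03,0.01,0.03]]
```

Emit:
{"name": "arm_command", "arguments": {
  "delta_pos": [
    [0.3, 0.02, 0],
    [0.35, 0, 0],
    [0.3, 0, 0],
    [0, 0, 0]
  ],
  "rotation": [
    [0.03, 0.01, 0.03],
    [0, 0, 0],
    [0, 0, 0],
    [0, 0, 0]
  ]
}}

```text
clock: 44.5
position: [0.6243, 0.0297, 0.1431]
tool_rot: [0.427, 1.57, -1.224]
force: [-0.3, -0.5, -0.7]
grip_width: 0.0604
```

Run:
```python
from h import *
g=cr(-.001,.0605)
plan((g[0],g[1],.132,YAW,.02))
```

```text
now 44.5 [0.6243 0.0297 0.1431] psi -0.08103547729286377 q7 -0.5548399700340283 w 0.06041806160640701 F [-0.3368 -0.5222 -0.6644]
D [[0.37,0.02,-0.02]] 
W [[-0.01,0.01,-0.0]]
```

Emit:
{"name": "arm_command", "arguments": {
  "delta_pos": [
    [0.3, 0.02, 0],
    [0.08, 0, 0],
    [0, 0, 0]
  ],
  "rotation": [
    [0, 0, 0],
    [0, 0, 0],
    [0, 0, 0]
  ]
}}

```text
clock: 44.8
position: [0.6253, 0.0297, 0.1324]
tool_rot: [0.819, 1.569, -0.833]
force: [-3.1, -0.4, 6.7]
grip_width: 0.0601
```

Emit:
{"name": "arm_command", "arguments": {
  "delta_pos": [
    [0, 0, 0],
    [0, 0, 0],
    [0, 0, 0],
    [0, 0, 0],
    [-0.5, 0, 0],
    [-0.9, 0, 0],
    [-0.9, 0, 0],
    [-0.9, 0, 0],
    [0, 0, 0]
  ],
  "rotation": [
    [0, 0, 0],
    [0, 0, 0],
    [0, 0, 0],
    [0, 0, 0],
    [0, 0, 0],
    [0, 0, 0],
    [0, 0, 0],
    [0, 0, 0],
    [0, 0, 0]
  ],
  "gripper": -1
}}

```text
clock: 45.7
position: [0.6252, 0.0306, 0.2352]
tool_rot: [1.516, 1.569, -0.135]
force: [0.3, -0.1, -0.9]
grip_width: 0.0856
```

Run:
```python
from h import *
plan((.392,-.2496,.16,-.447))
```

```text
now 45.7 [0.6252 0.0306 0.2352] psi -0.0801907572608731 q7 -0.4989013383413973 w 0.08564314487168316 F [ 0.3074 -0.1084 -0.8768]
D [[0.18,-0.5,0.71],[0.18,-0.48,0.72],[0.18,-0.46,0.73],[0.18,-0.44,0.75],[0.18,-0.42,0.76],[0.18,-0.4,0.77],[0.18,-0.38,0.78],[0.18,-0.36,0.79],[0.18,-0.34,0.8],[0.18,-0.32,0.81]] 
W [[0.25,-0.0,-0.0],[0.25,-0.0,-0.0],[0.25,-0.0,-0.0],[0.25,-0.0,-0.0],[0.25,-0.0,-0.0],[0.25,-0.0,-0.0],[0.25,-0.0,-0.0],[0.25,-0.0,-0.0],[0.25,-0.0,-0.0],[0.25,-0.0,-0.0]]
D [[0.18,-0.3,0.81],[0.18,-0.28,0.82],[0.18,-0.26,0.83],[0.18,-0.23,0.84]] 
W [[0.25,-0.0,-0.0],[0.25,-0.0,-0.0],[0.25,-0.0,-0.0],[0.25,-0.0,-0.0]]
```

Emit:
{"name": "arm_command", "arguments": {
  "delta_pos": [
    [0, -0.5, 0.71],
    [0.1, -0.48, 0.72],
    [0.15, -0.46, 0.73],
    [0.15, -0.44, 0.75],
    [0.18, -0.42, 0.76],
    [0.18, -0.4, 0.77],
    [0.18, -0.38, 0.78],
    [0.18, -0.36, 0.79],
    [0.18, -0.34, 0.8],
    [0.18, -0.32, 0.81]
  ],
  "rotation": [
    [0.25, 0, 0],
    [0.25, 0, 0],
    [0.25, 0, 0],
    [0.25, 0, 0],
    [0.25, 0, 0],
    [0.25, 0, 0],
    [0.25, 0, 0],
    [0.25, 0, 0],
    [0.25, 0, 0],
    [0.25, 0, 0]
  ]
}}

```text
clock: 46.7
position: [0.4547, -0.1728, 0.195]
tool_rot: [1.976, 1.561, 0.059]
force: [0.1, -0.4, 0.5]
grip_width: 0.0854
```

Emit:
{"name": "arm_command", "arguments": {
  "delta_pos": [
    [0.18, -0.3, 0.81],
    [0.18, -0.28, 0.82],
    [0.18, -0.26, 0.8],
    [0.1, -0.15, 0.4],
    [0, 0, 0],
    [0, 0, 0]
  ],
  "rotation": [
    [0.25, 0, 0],
    [0.25, 0, 0],
    [0.25, 0, 0],
    [0.25, 0, 0],
    [0, 0, 0],
    [0, 0, 0]
  ]
}}

```text
clock: 47.3
position: [0.3919, -0.2447, 0.1765]
tool_rot: [1.931, 1.559, -0.101]
force: [0.1, -0.4, -0.4]
grip_width: 0.0853
```

Run:
```python
from h import *
plan((.392,-.2496,.06,-.447))
```

```text
now 47.3 [ 0.3919 -0.2447  0.1765] psi -0.4603227297738082 q7 -0.2648224280448046 w 0.08527923529671884 F [ 0.1184 -0.4149 -0.3602]
D [[0.78,0.01,0.03],[0.78,0.01,0.03],[0.78,0.01,0.03],[0.78,0.01,0.03],[0.78,0.01,0.03]] 
W [[-0.03,-0.01,-0.02],[-0.03,-0.01,-0.02],[-0.03,-0.01,-0.02],[-0.03,-0.01,-0.02],[-0.03,-0.01,-0.02]]
```

Emit:
{"name": "arm_command", "arguments": {
  "delta_pos": [
    [0.78, 0.01, 0.03],
    [0.78, 0.01, 0.03],
    [0.78, 0.01, 0.03],
    [0.78, 0.01, 0.03],
    [0.5, 0.01, 0.03],
    [0, 0, 0]
  ],
  "rotation": [
    [-0.03, -0.01, -0.02],
    [-0.03, -0.01, -0.02],
    [-0.03, -0.01, -0.02],
    [-0.03, -0.01, -0.02],
    [-0.03, -0.01, -0.02],
    [0, 0, 0]
  ]
}}

```text
clock: 47.9
position: [0.3997, -0.2449, 0.0667]
tool_rot: [1.73, 1.564, -0.274]
force: [0.0, 0.0, 1.1]
grip_width: 0.0854
```

Run:
```python
from h import *
plan((.392,-.2496,.03,-.447,.04))
```

```text
now 47.9 [ 0.3997 -0.2449  0.0667] psi -0.4334587036308967 q7 -0.3881259884756267 w 0.08539982942990407 F [0.0325 0.0415 1.1487]
D [[1.22,-0.17,0.25]] 
W [[0.13,-0.01,-0.06]]
```

Emit:
{"name": "arm_command", "arguments": {
  "delta_pos": [
    [0.1, -0.17, 0.25],
    [0, 0, 0],
    [0.5, 0, 0],
    [0.5, 0, 0],
    [0.2, 0, 0],
    [0, 0, 0]
  ],
  "rotation": [
    [0.13, -0.01, -0.06],
    [0, 0, 0],
    [0, 0, 0],
    [0, 0, 0],
    [0, 0, 0],
    [0, 0, 0]
  ]
}}

```text
clock: 48.5
position: [0.3946, -0.2502, 0.031]
tool_rot: [1.598, 1.564, -0.42]
force: [0.4, 1.0, 0.3]
grip_width: 0.0855
```

Run:
```python
from h import *
plan((.392,-.2496,.012,-.447,.04))
```

```text
now 48.5 [ 0.3946 -0.2502  0.031 ] psi -0.4476064715622908 q7 -0.42888540223968497 w 0.0854850377576513 F [0.3971 1.0425 0.2735]
D [[0.63,-0.09,0.02]] 
W [[-0.01,-0.0,-0.07]]
```

Emit:
{"name": "arm_command", "arguments": {
  "delta_pos": [
    [0.1, -0.09, 0.02],
    [0.3, 0, 0],
    [0.2, 0, 0],
    [0, 0, 0]
  ],
  "rotation": [
    [-0.01, 0, -0.07],
    [0, 0, 0],
    [0, 0, 0],
    [0, 0, 0]
  ]
}}

```text
clock: 48.9
position: [0.3925, -0.2501, 0.0134]
tool_rot: [1.576, 1.569, -0.442]
force: [-0.4, 0.5, 0.5]
grip_width: 0.0853
```

Emit:
{"name": "arm_command", "arguments": {
  "delta_pos": [
    [0, 0, 0],
    [0, 0, 0],
    [0, 0, 0],
    [0, 0, 0],
    [0, 0, 0],
    [0, 0, 0]
  ],
  "rotation": [
    [0, 0, 0],
    [0, 0, 0],
    [0, 0, 0],
    [0, 0, 0],
    [0, 0, 0],
    [0, 0, 0]
  ],
  "gripper": 1,
  "grip_force": 50
}}

```text
clock: 49.5
position: [0.3927, -0.2501, 0.0141]
tool_rot: [1.431, 1.569, -0.586]
force: [-0.9, -0.7, -1.4]
grip_width: 0.0598
```

Emit:
{"name": "arm_command", "arguments": {
  "delta_pos": [
    [-0.4, 0, 0],
    [-0.8, 0, 0],
    [-0.9, 0, 0],
    [-0.9, 0, 0],
    [-0.9, 0, 0],
    [-0.9, 0, 0],
    [-0.9, 0, 0],
    [-0.5, 0, 0],
    [0, 0, 0]
  ],
  "rotation": [
    [0, 0, 0],
    [0, 0, 0],
    [0, 0, 0],
    [0, 0, 0],
    [0, 0, 0],
    [0, 0, 0],
    [0, 0, 0],
    [0, 0, 0],
    [0, 0, 0]
  ]
}}

```text
clock: 50.4
position: [0.391, -0.2484, 0.2137]
tool_rot: [0.993, 1.569, -1.022]
force: [0.4, 0.2, -1.1]
grip_width: 0.06
```

Run:
```python
from h import *
g=cr(-.001,-.0595)
plan((g[0],g[1],.22,YAW))
```

```text
now 50.4 [ 0.391  -0.2484  0.2137] psi -0.444405766438203 q7 -0.2146081191944479 w 0.05997221468114219 F [ 0.4338  0.234  -1.0902]
D [[-0.02,0.45,-0.8],[-0.02,0.48,-0.78],[-0.02,0.5,-0.77],[-0.02,0.53,-0.75],[-0.02,0.56,-0.73],[-0.02,0.58,-0.71],[-0.02,0.61,-0.68],[-0.02,0.63,-0.66],[-0.02,0.66,-0.64],[-0.02,0.68,-0.61]] 
W [[-0.35,0.0,-0.0],[-0.35,0.0,-0.0],[-0.35,0.0,-0.0],[-0.35,0.0,-0.0],[-0.35,0.0,-0.0],[-0.35,0.0,-0.0],[-0.35,0.0,-0.0],[-0.35,0.0,-0.0],[-0.35,0.0,-0.0],[-0.35,0.0,-0.0]]
```

Emit:
{"name": "arm_command", "arguments": {
  "delta_pos": [
    [-0.02, 0.45, -0.8],
    [-0.02, 0.48, -0.78],
    [-0.02, 0.5, -0.77],
    [-0.02, 0.53, -0.75],
    [-0.02, 0.56, -0.73],
    [-0.02, 0.58, -0.71],
    [-0.02, 0.61, -0.68],
    [-0.02, 0.63, -0.66],
    [-0.02, 0.5, -0.5],
    [0, 0, 0]
  ],
  "rotation": [
    [-0.35, 0, 0],
    [-0.35, 0, 0],
    [-0.35, 0, 0],
    [-0.35, 0, 0],
    [-0.35, 0, 0],
    [-0.35, 0, 0],
    [-0.35, 0, 0],
    [-0.35, 0, 0],
    [-0.35, 0, 0],
    [-0.3, 0, 0]
  ]
}}

```text
clock: 51.4
position: [0.5892, -0.1013, 0.2163]
tool_rot: [-1.344, 1.565, -2.986]
force: [-1.3, 0.3, -1.6]
grip_width: 0.0603
```

Run:
```python
from h import *
g=cr(-.001,-.0595)
plan((g[0],g[1],.21,YAW,.025))
```

```text
now 51.4 [ 0.5892 -0.1013  0.2163] psi -0.07093628431415747 q7 -0.29155024969710447 w 0.06025157112263446 F [-1.2814  0.316  -1.6415]
D [[0.1,0.42,-0.23],[0.1,0.42,-0.23]] 
W [[0.04,0.01,0.03],[0.04,0.01,0.03]]
```

Emit:
{"name": "arm_command", "arguments": {
  "delta_pos": [
    [0.1, 0.42, -0.23],
    [0.1, 0.38, -0.2],
    [0, 0, 0],
    [0, 0, 0],
    [0.35, 0, 0],
    [0.35, 0, 0],
    [0, 0, 0]
  ],
  "rotation": [
    [0.04, 0.01, 0.03],
    [0.04, 0.01, 0.03],
    [0, 0, 0],
    [0, 0, 0],
    [0, 0, 0],
    [0, 0, 0],
    [0, 0, 0]
  ]
}}

```text
clock: 52.1
position: [0.6133, -0.0911, 0.1852]
tool_rot: [-1.507, 1.568, 3.123]
force: [0.1, -0.5, -1.3]
grip_width: 0.06
```

Run:
```python
from h import *
g=cr(-.001,-.0595)
plan((g[0],g[1],.175,YAW,.025))
```

```text
now 52.1 [ 0.6133 -0.0911  0.1852] psi -0.08246492575567822 q7 -0.33726185456589475 w 0.060028178084276636 F [ 0.1379 -0.506  -1.3173]
D [[0.34,0.06,-0.07]] 
W [[-0.02,0.0,0.03]]
```

Emit:
{"name": "arm_command", "arguments": {
  "delta_pos": [
    [0.1, 0.06, -0.07],
    [0, 0, 0],
    [0.35, 0, 0],
    [0.3, 0, 0],
    [0, 0, 0]
  ],
  "rotation": [
    [-0.02, 0, 0.03],
    [0, 0, 0],
    [0, 0, 0],
    [0, 0, 0],
    [0, 0, 0]
  ]
}}

```text
clock: 52.6
position: [0.6152, -0.0894, 0.1607]
tool_rot: [0.921, 1.57, -0.73]
force: [0.1, 0.4, -1.2]
grip_width: 0.0601
```

Run:
```python
from h import *
g=cr(-.001,-.0595)
plan((g[0],g[1],.144,YAW,.025))
```

```text
now 52.6 [ 0.6152 -0.0894  0.1607] psi -0.08067082954424656 q7 -0.3553357208756544 w 0.060070290705179705 F [ 0.0577  0.4397 -1.225 ]
D [[0.56,0.0,-0.01]] 
W [[-0.01,0.0,-0.0]]
```

Emit:
{"name": "arm_command", "arguments": {
  "delta_pos": [
    [0.3, 0, 0],
    [0.2, 0, 0],
    [0.08, 0, 0],
    [0, 0, 0]
  ],
  "rotation": [
    [0, 0, 0],
    [0, 0, 0],
    [0, 0, 0],
    [0, 0, 0]
  ]
}}

```text
clock: 53.0
position: [0.6182, -0.0912, 0.1498]
tool_rot: [1.137, 1.561, -0.516]
force: [-2.7, 0.3, 4.4]
grip_width: 0.06
```

Emit:
{"name": "arm_command", "arguments": {
  "delta_pos": [
    [0, 0, 0],
    [0, 0, 0],
    [0, 0, 0],
    [0, 0, 0],
    [-0.5, 0, 0],
    [-0.9, 0, 0],
    [-0.9, 0, 0],
    [-0.9, 0, 0],
    [0, 0, 0]
  ],
  "rotation": [
    [0, 0, 0],
    [0, 0, 0],
    [0, 0, 0],
    [0, 0, 0],
    [0, 0, 0],
    [0, 0, 0],
    [0, 0, 0],
    [0, 0, 0],
    [0, 0, 0]
  ],
  "gripper": -1
}}

```text
clock: 53.9
position: [0.6173, -0.0901, 0.2524]
tool_rot: [1.243, 1.561, -0.41]
force: [-0.2, 0.6, -0.3]
grip_width: 0.0855
```

Run:
```python
from h import *
plan((.4557,-.4105,.15,.2))
```

```text
now 53.9 [ 0.6173 -0.0901  0.2524] psi -0.08192668826381659 q7 -0.30309413845486893 w 0.08550854607025689 F [-0.2236  0.5965 -0.2799]
D [[0.24,-0.32,0.79],[0.24,-0.34,0.78],[0.24,-0.35,0.78],[0.24,-0.37,0.77],[0.24,-0.39,0.76],[0.24,-0.4,0.76],[0.24,-0.42,0.75],[0.24,-0.43,0.74],[0.24,-0.44,0.73],[0.24,-0.46,0.72]] 
W [[-0.19,0.0,-0.01],[-0.19,0.0,-0.01],[-0.19,0.0,-0.01],[-0.19,0.0,-0.01],[-0.19,0.0,-0.01],[-0.19,0.0,-0.01],[-0.19,0.0,-0.01],[-0.19,0.0,-0.01],[-0.19,0.0,-0.01],[-0.19,0.0,-0.01]]
D [[0.24,-0.47,0.71],[0.24,-0.49,0.7],[0.24,-0.5,0.69],[0.24,-0.52,0.68]] 
W [[-0.19,0.0,-0.01],[-0.19,0.0,-0.01],[-0.19,0.0,-0.01],[-0.19,0.0,-0.01]]
```

Emit:
{"name": "arm_command", "arguments": {
  "delta_pos": [
    [0, -0.32, 0.79],
    [0.1, -0.34, 0.78],
    [0.24, -0.35, 0.78],
    [0.24, -0.37, 0.77],
    [0.24, -0.39, 0.76],
    [0.24, -0.4, 0.76],
    [0.24, -0.42, 0.75],
    [0.24, -0.43, 0.74],
    [0.24, -0.44, 0.73],
    [0.24, -0.46, 0.72]
  ],
  "rotation": [
    [-0.19, 0, 0],
    [-0.19, 0, 0],
    [-0.19, 0, 0],
    [-0.19, 0, 0],
    [-0.19, 0, 0],
    [-0.19, 0, 0],
    [-0.19, 0, 0],
    [-0.19, 0, 0],
    [-0.19, 0, 0],
    [-0.19, 0, 0]
  ]
}}

```text
clock: 54.9
position: [0.5011, -0.3234, 0.1959]
tool_rot: [1.214, 1.555, -0.225]
force: [0.4, -0.6, -0.5]
grip_width: 0.0858
```

Emit:
{"name": "arm_command", "arguments": {
  "delta_pos": [
    [0.24, -0.47, 0.71],
    [0.24, -0.49, 0.7],
    [0.2, -0.4, 0.5],
    [0, 0, 0]
  ],
  "rotation": [
    [-0.19, 0, 0],
    [-0.19, 0, 0],
    [-0.19, 0, 0],
    [0, 0, 0]
  ]
}}

```text
clock: 55.3
position: [0.4654, -0.3922, 0.1748]
tool_rot: [1.092, 1.556, -0.288]
force: [-0.7, 0.5, -0.2]
grip_width: 0.0855
```

Run:
```python
from h import *
a=grab('top','t8.png');b=grab('scene','s8.png')
A=cv2.resize(a[105:175,210:310],None,fx=4,fy=4,interpolation=cv2.INTER_CUBIC);B=cv2.resize(b[165:255,170:260],None,fx=4,fy=4,interpolation=cv2.INTER_CUBIC)
C=np.zeros((360,760,3),np.uint8);C[:280,:400]=A;C[:,400:]=B
cv2.imwrite('pics/C8.png',C)
for A,r,h in blobs(a,'bright'):
    P=np.array([ray('top',q,.014)[:2] for q in h[:,0]],np.float32);R=cv2.minAreaRect(P)
    if .045<R[1][0]<.075 and .045<R[1][1]<.075: print(np.round(R[0],4),np.round(R[1],4),round(R[2],1))
plan((.4557,-.4105,.1,.2))
```

```text
[0.4237 0.0077] [0.0514 0.0545] 1.0
[0.4184 0.133 ] [0.0574 0.0574] 1.0
[ 0.4555 -0.4091] [0.0579 0.0613] 1.0
[ 0.7799 -0.3313] [0.0701 0.0737] 45.4
now 55.4 [ 0.4675 -0.3897  0.1757] psi 0.1924474472388959 q7 0.4565605953810557 w 0.08532014239013191 F [-0.0619  0.7494 -0.0101]
D [[0.84,-0.18,0.2],[0.84,-0.18,0.2],[0.84,-0.18,0.2]] 
W [[-0.02,0.02,-0.05],[-0.02,0.02,-0.05],[-0.02,0.02,-0.05]]
```

View pics/C8.png

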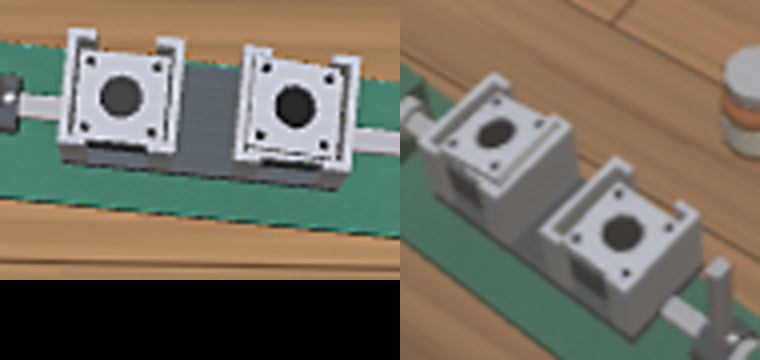

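Run:
```python
from h import *
a=cv2.imread('pics/t8.png');b=cv2.imread('pics/s8.png')
A=cv2.resize(a[112:154,262:304],None,fx=9,fy=9,interpolation=cv2.INTER_CUBIC);B=cv2.resize(b[178:220,174:218],None,fx=9,fy=9,interpolation=cv2.INTER_CUBIC)
C=np.zeros((378,780,3),np.uint8);C[:378,:378]=A;C[:378,384:]=B
cv2.imwrite('pics/C9.png',C)
g=cr(-.0005,-.0595);h=cr(-.0005,.0605)
for n,o,off in(('top',(262,112),0),('scene',(174,178),384)):
    for z in(.14,.145): print(n,z,[(np.round((proj(n,[*(cr(-.0005+dx*.031,-.0595+dy*.031)),z])-o)*9+4+[off,0])).astype(int).tolist() for dx,dy in((0,0),(1,1),(1,-1),(-1,-1),(-1,1))])
# centre hole by dark blob in both views
def hole(im,box):
    x0,y0,x1,y1=box;w=255-cv2.cvtColor(im[y0:y1,x0:x1],cv2.COLOR_BGR2GRAY).astype(float);w[w<140]=0;yy,xx=np.mgrid[y0:y1,x0:x1];return np.array([(xx*w).sum(),(yy*w).sum()])/w.sum()
t1=hole(a,(277,125,291,139));s1=hole(b,(188,190,202,205));t2=hole(a,(233,122,248,137));s2=hole(b,(219,216,234,231))
for t,s in((t1,s1),(t2,s2)):
    X=tri([('top',t),('scene',s)]);print(t,s,X,(X[:2]-MID)@AX,(X[:2]-MID)@AY)
```

```text
top 0.14 [[201, 190], [109, 79], [312, 99], [293, 301], [89, 281]]
top 0.145 [[203, 187], [110, 75], [314, 96], [296, 298], [90, 278]]
scene 0.14 [[571, 190], [574, 303], [434, 202], [568, 82], [708, 178]]
scene 0.145 [[569, 181], [572, 294], [432, 193], [567, 73], [706, 169]]
[283.3872 131.2582] [193.233 197.408] [ 0.6183 -0.0881  0.1497] 0.0019305754337379522 -0.05813469898122405
[239.6752 128.7123] [225.259  222.8804] [0.6268 0.0308 0.1303] 0.0008800248820935589 0.06106029108132273
```

View pics/C9.png

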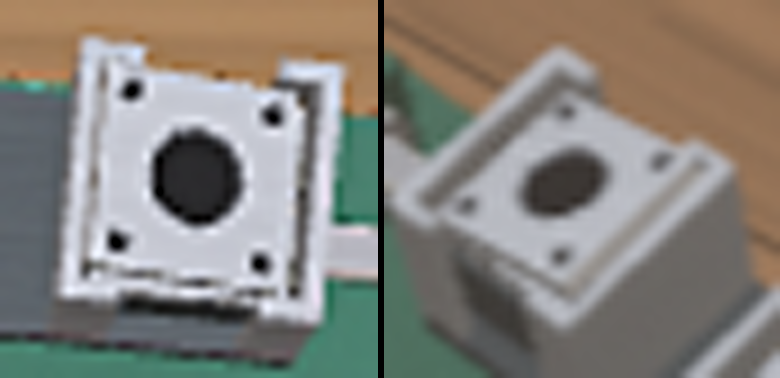

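Run:
```python
from h import *
T={'++':(131,90),'+-':(272,115),'--':(260,262),'-+':(117,241),'c':(197,177)};S={'++':(560,257),'+-':(467,205),'--':(565,110),'-+':(660,160),'c':(566,183)}
for k in T:
    t=(np.array(T[k])-4)/9+[262,112];s=(np.array(S[k])-[388,4])/9+[174,178];X=tri([('top',t),('scene',s)])
    print(k,np.round([(X[:2]-MID)@AX*1e3,(X[:2]-MID)@AY*1e3,X[2]*1e3],1))
# same on pocket 2 for reference
T={'++':(91,61),'+-':(165,67),'--':(153,132),'-+':(85,127),'c':(121,96)};S={'++':(627,272),'+-':(575,237),'--':(619,194),'-+':(668,227),'c':(622,233)}
for k in T:
    t=(np.array(T[k])-1.5)/4+[210,105];s=(np.array(S[k])-[401.5,1.5])/4+[170,165];X=tri([('top',t),('scene',s)])
    print('p2',k,np.round([(X[:2]-MID)@AX*1e3,(X[:2]-MID)@AY*1e3,X[2]*1e3],1))
```

```text
++ [ 25.4 -35.8 152.8]
+- [ 24.8 -79.5 141.6]
-- [-20.9 -79.7 144.5]
-+ [-20.8 -35.8 154.8]
c [  1.8 -57.7 147.9]
p2 ++ [ 23.   83.9 130.2]
p2 +- [ 23.9  34.  126.9]
p2 -- [-21.9  36.8 130. ]
p2 -+ [-22.7  82.9 130.6]
p2 c [  1.1  60.6 130.2]
```

Emit:
{"name": "arm_command", "arguments": {
  "delta_pos": [
    [0.7, -0.18, 0.23],
    [0.7, -0.18, 0.23],
    [0.7, -0.2, 0.25],
    [0.7, 0, 0.05],
    [0.7, 0, 0.05],
    [0, 0, 0]
  ],
  "rotation": [
    [-0.02, 0.05, -0.06],
    [-0.02, 0.05, -0.06],
    [-0.02, 0.04, -0.05],
    [0, 0, 0],
    [0, 0, 0],
    [0, 0, 0]
  ]
}}

```text
clock: 56.0
position: [0.4598, -0.4135, 0.0675]
tool_rot: [-3.003, 1.562, 1.914]
force: [-0.6, -0.5, 0.6]
grip_width: 0.0856
```

Run:
```python
from h import *
plan((.4555,-.4098,.012,.2,.06))
```

```text
now 56.0 [ 0.4598 -0.4135  0.0675] psi 0.2044239715827936 q7 0.4393327031428178 w 0.08563721044205214 F [-0.5773 -0.5245  0.6283]
D [[1.85,-0.11,-0.13]] 
W [[0.04,-0.08,0.01]]
```

Emit:
{"name": "arm_command", "arguments": {
  "delta_pos": [
    [0.1, -0.11, -0.13],
    [0, 0, 0],
    [0.5, 0, 0],
    [0.5, 0, 0],
    [0.3, 0, 0],
    [0, 0, 0]
  ],
  "rotation": [
    [0.04, -0.08, 0.01],
    [0, 0, 0],
    [0, 0, 0],
    [0, 0, 0],
    [0, 0, 0],
    [0, 0, 0]
  ]
}}

```text
clock: 56.6
position: [0.4575, -0.4093, 0.0251]
tool_rot: [0.65, 1.567, -0.72]
force: [0.2, 0.2, -0.4]
grip_width: 0.0853
```

Run:
```python
from h import *
plan((.4555,-.4098,.012,.2,.06))
```

```text
now 56.6 [ 0.4575 -0.4093  0.0251] psi 0.20162852588821192 q7 0.3889777185517483 w 0.08534952822577486 F [ 0.1538  0.2032 -0.412 ]
D [[0.44,-0.07,0.0]] 
W [[0.02,0.03,-0.02]]
```

Emit:
{"name": "arm_command", "arguments": {
  "delta_pos": [
    [0.3, -0.07, 0],
    [0.1, 0, 0],
    [0, 0, 0]
  ],
  "rotation": [
    [0.02, 0.03, -0.02],
    [0, 0, 0],
    [0, 0, 0]
  ]
}}

```text
clock: 56.9
position: [0.4554, -0.4099, 0.0121]
tool_rot: [-3.107, 1.57, 1.805]
force: [0.0, 0.4, 0.6]
grip_width: 0.0852
```

Emit:
{"name": "arm_command", "arguments": {
  "delta_pos": [
    [0, 0, 0],
    [0, 0, 0],
    [0, 0, 0],
    [0, 0, 0],
    [0, 0, 0],
    [0, 0, 0]
  ],
  "rotation": [
    [0, 0, 0],
    [0, 0, 0],
    [0, 0, 0],
    [0, 0, 0],
    [0, 0, 0],
    [0, 0, 0]
  ],
  "gripper": 1,
  "grip_force": 80
}}

```text
clock: 57.5
position: [0.4559, -0.4103, 0.0135]
tool_rot: [0.885, 1.57, -0.487]
force: [0.2, 0.8, -2.2]
grip_width: 0.0589
```

Emit:
{"name": "arm_command", "arguments": {
  "delta_pos": [
    [-0.4, 0, 0],
    [-0.8, 0, 0],
    [-0.9, 0, 0],
    [-0.9, 0, 0],
    [-0.9, 0, 0],
    [-0.9, 0, 0],
    [-0.9, 0, 0],
    [-0.5, 0, 0],
    [0, 0, 0]
  ],
  "rotation": [
    [0, 0, 0],
    [0, 0, 0],
    [0, 0, 0],
    [0, 0, 0],
    [0, 0, 0],
    [0, 0, 0],
    [0, 0, 0],
    [0, 0, 0],
    [0, 0, 0]
  ]
}}

```text
clock: 58.4
position: [0.4552, -0.409, 0.2128]
tool_rot: [1.052, 1.569, -0.318]
force: [-0.1, 0.4, -3.7]
grip_width: 0.0588
```

Run:
```python
from h import *
g=cr(-.001,-.0595)
plan((g[0],g[1],.225,YAW))
```

```text
now 58.4 [ 0.4552 -0.409   0.2128] psi 0.20079268326518138 q7 0.5260866956429437 w 0.05883088516307608 F [-0.1344  0.4265 -3.6544]
D [[-0.03,0.57,-0.72],[-0.03,0.55,-0.73],[-0.03,0.53,-0.75],[-0.03,0.52,-0.76],[-0.03,0.5,-0.77],[-0.03,0.48,-0.78],[-0.03,0.47,-0.79],[-0.03,0.45,-0.8],[-0.03,0.43,-0.81],[-0.03,0.42,-0.82]] 
W [[0.21,0.0,-0.0],[0.21,0.0,-0.0],[0.21,0.0,-0.0],[0.21,0.0,-0.0],[0.21,0.0,-0.0],[0.21,0.0,-0.0],[0.21,0.0,-0.0],[0.21,0.0,-0.0],[0.21,0.0,-0.0],[0.21,0.0,-0.0]]
D [[-0.03,0.4,-0.83],[-0.03,0.38,-0.83],[-0.03,0.36,-0.84]] 
W [[0.21,0.0,-0.0],[0.21,0.0,-0.0],[0.21,0.0,-0.0]]
```

Emit:
{"name": "arm_command", "arguments": {
  "delta_pos": [
    [-0.03, 0.57, -0.72],
    [-0.03, 0.55, -0.73],
    [-0.03, 0.53, -0.75],
    [-0.03, 0.52, -0.76],
    [-0.03, 0.5, -0.77],
    [-0.03, 0.48, -0.78],
    [-0.03, 0.47, -0.79],
    [-0.03, 0.45, -0.8],
    [-0.03, 0.43, -0.81],
    [-0.03, 0.42, -0.82]
  ],
  "rotation": [
    [0.21, 0, 0],
    [0.21, 0, 0],
    [0.21, 0, 0],
    [0.21, 0, 0],
    [0.21, 0, 0],
    [0.21, 0, 0],
    [0.21, 0, 0],
    [0.21, 0, 0],
    [0.21, 0, 0],
    [0.21, 0, 0]
  ]
}}

```text
clock: 59.4
position: [0.5783, -0.1573, 0.2164]
tool_rot: [-1.614, 1.564, 3.065]
force: [0.1, -0.6, -2.7]
grip_width: 0.0587
```

Emit:
{"name": "arm_command", "arguments": {
  "delta_pos": [
    [-0.03, 0.4, -0.83],
    [-0.03, 0.38, -0.83],
    [0, 0.2, -0.4],
    [0, 0, 0],
    [0, 0, 0]
  ],
  "rotation": [
    [0.21, 0, 0],
    [0.21, 0, 0],
    [0.21, 0, 0],
    [0, 0, 0],
    [0, 0, 0]
  ]
}}

```text
clock: 59.9
position: [0.611, -0.0896, 0.2148]
tool_rot: [-1.721, 1.559, 2.895]
force: [0.1, -0.3, -0.9]
grip_width: 0.0584
```

Run:
```python
from h import *
g=cr(-.001,-.0595)
plan((g[0],g[1],.185,YAW))
```

```text
now 59.9 [ 0.611  -0.0896  0.2148] psi -0.09640275154240223 q7 -0.33065946856957346 w 0.058409287037954574 F [ 0.0775 -0.2659 -0.9307]
D [[0.5,0.08,-0.01],[0.5,0.07,-0.01]] 
W [[-0.08,-0.01,0.05],[-0.08,-0.01,0.05]]
```

Emit:
{"name": "arm_command", "arguments": {
  "delta_pos": [
    [0.45, 0.08, -0.01],
    [0.45, 0.06, 0],
    [0, 0, 0],
    [0, 0, 0]
  ],
  "rotation": [
    [-0.08, -0.01, 0.05],
    [-0.08, -0.01, 0.05],
    [0, 0, 0],
    [0, 0, 0]
  ]
}}

```text
clock: 60.3
position: [0.6134, -0.0933, 0.1842]
tool_rot: [-0.878, 1.568, -2.529]
force: [0.3, -0.3, -1.8]
grip_width: 0.0587
```

Run:
```python
from h import *
g=cr(-.001,-.0595)
plan((g[0],g[1],.165,YAW,.06))
```

```text
now 60.3 [ 0.6134 -0.0933  0.1842] psi -0.08035317351193684 q7 -0.33459702520788914 w 0.05866174032871051 F [ 0.2868 -0.2905 -1.7555]
D [[0.64,0.05,-0.14]] 
W [[-0.0,0.02,0.02]]
```

Emit:
{"name": "arm_command", "arguments": {
  "delta_pos": [
    [0.1, 0.05, -0.14],
    [0, 0, 0],
    [0.3, 0, 0],
    [0.2, 0, 0],
    [0, 0, 0]
  ],
  "rotation": [
    [0, 0.02, 0.02],
    [0, 0, 0],
    [0, 0, 0],
    [0, 0, 0],
    [0, 0, 0]
  ]
}}

```text
clock: 60.8
position: [0.6157, -0.0902, 0.1663]
tool_rot: [1.382, 1.569, -0.271]
force: [-4.6, -1.1, 11.5]
grip_width: 0.0591
```

Emit:
{"name": "arm_command", "arguments": {
  "delta_pos": [
    [0.15, 0, 0],
    [0.15, 0, 0],
    [0.1, 0, 0]
  ],
  "rotation": [
    [0, 0, 0],
    [0, 0, 0],
    [0, 0, 0]
  ]
}}

```text
clock: 61.1
position: [0.617, -0.0923, 0.1584]
tool_rot: [0.997, 1.563, -0.658]
force: [3.7, 1.8, -1.1]
grip_width: 0.0586
```

Emit:
{"name": "arm_command", "arguments": {
  "delta_pos": [
    [0.1, -0.05, -0.06],
    [0.1, 0, 0],
    [0, 0, 0]
  ],
  "rotation": [
    [0, 0.05, -0.05],
    [0, 0, 0],
    [0, 0, 0]
  ]
}}

```text
clock: 61.4
position: [0.6169, -0.0905, 0.1545]
tool_rot: [1.551, 1.566, -0.104]
force: [-5.6, 2.1, 10.7]
grip_width: 0.0586
```

Run:
```python
from h import *
g=cr(-.001,-.0595)
plan((g[0],g[1],.153,YAW,.06))
```

```text
now 61.4 [ 0.6169 -0.0905  0.1545] psi -0.08457773724652284 q7 -0.36258428990366426 w 0.0586373551310907 F [-5.5683  2.1074 10.6586]
D [[0.05,-0.06,-0.04]] 
W [[-0.04,0.0,-0.05]]
```

Emit:
{"name": "arm_command", "arguments": {
  "delta_pos": [
    [0.08, -0.05, -0.04],
    [0, 0, 0]
  ],
  "rotation": [
    [-0.04, 0, -0.05],
    [0, 0, 0]
  ]
}}

```text
clock: 61.6
position: [0.6171, -0.0897, 0.1539]
tool_rot: [1.239, 1.566, -0.413]
force: [-1.6, 2.0, 3.5]
grip_width: 0.0585
```

Emit:
{"name": "arm_command", "arguments": {
  "delta_pos": [
    [0, 0, 0],
    [0, 0, 0],
    [0, 0, 0],
    [0, 0, 0],
    [-0.5, 0, 0],
    [-0.9, 0, 0],
    [-0.9, 0, 0],
    [-0.5, 0, 0],
    [0, 0, 0]
  ],
  "rotation": [
    [0, 0, 0],
    [0, 0, 0],
    [0, 0, 0],
    [0, 0, 0],
    [0, 0, 0],
    [0, 0, 0],
    [0, 0, 0],
    [0, 0, 0],
    [0, 0, 0]
  ],
  "gripper": -1
}}

```text
clock: 62.5
position: [0.6166, -0.0889, 0.2436]
tool_rot: [1.436, 1.566, -0.215]
force: [-1.0, -0.1, 0.1]
grip_width: 0.0853
```

Run:
```python
from h import *
plan((.48,.02,.23,.1),(.4184,.133,.14,.2))
```

```text
now 62.5 [ 0.6166 -0.0889  0.2436] psi -0.0796684186648292 q7 -0.3056268567806195 w 0.08526863452709585 F [-0.9802 -0.1007  0.0699]
D [[0.06,-0.69,-0.47],[0.06,-0.68,-0.48],[0.06,-0.67,-0.5],[0.06,-0.65,-0.52],[0.06,-0.64,-0.53],[0.06,-0.62,-0.55],[0.06,-0.61,-0.57],[0.5,-0.28,-0.66],[0.5,-0.27,-0.66],[0.5,-0.26,-0.67]] 
W [[-0.25,0.0,-0.01],[-0.25,0.0,-0.01],[-0.25,0.0,-0.01],[-0.25,0.0,-0.01],[-0.25,0.0,-0.01],[-0.25,0.0,-0.01],[-0.25,0.0,-0.01],[-0.16,0.0,0.0],[-0.16,0.0,0.0],[-0.16,0.0,0.0]]
D [[0.5,-0.24,-0.67],[0.5,-0.23,-0.68],[0.5,-0.22,-0.68]] 
W [[-0.16,0.0,0.0],[-0.16,0.0,0.0],[-0.16,0.0,0.0]]
```

Emit:
{"name": "arm_command", "arguments": {
  "delta_pos": [
    [0.06, -0.69, -0.47],
    [0.06, -0.68, -0.48],
    [0.06, -0.67, -0.5],
    [0.06, -0.65, -0.52],
    [0.06, -0.64, -0.53],
    [0.06, -0.62, -0.55],
    [0.06, -0.61, -0.57],
    [0.3, -0.28, -0.66],
    [0.4, -0.27, -0.66],
    [0.4, -0.26, -0.67]
  ],
  "rotation": [
    [-0.25, 0, 0],
    [-0.25, 0, 0],
    [-0.25, 0, 0],
    [-0.25, 0, 0],
    [-0.25, 0, 0],
    [-0.25, 0, 0],
    [-0.25, 0, 0],
    [-0.16, 0, 0],
    [-0.16, 0, 0],
    [-0.16, 0, 0]
  ]
}}

```text
clock: 63.5
position: [0.4414, 0.0787, 0.1962]
tool_rot: [1.065, 1.564, -0.348]
force: [0.7, 0.1, -0.5]
grip_width: 0.0854
```

Emit:
{"name": "arm_command", "arguments": {
  "delta_pos": [
    [0.4, -0.24, -0.67],
    [0.4, -0.2, -0.5],
    [0, 0, 0],
    [0, 0, 0]
  ],
  "rotation": [
    [-0.16, 0, 0],
    [-0.16, 0, 0],
    [0, 0, 0],
    [0, 0, 0]
  ]
}}

```text
clock: 63.9
position: [0.4198, 0.1138, 0.1702]
tool_rot: [0.886, 1.566, -0.487]
force: [0.5, 0.1, 0.4]
grip_width: 0.0854
```

Run:
```python
from h import *
a=grab('top','t10.png');b=grab('scene','s10.png')
A=cv2.resize(a[105:175,210:310],None,fx=4,fy=4,interpolation=cv2.INTER_CUBIC);B=cv2.resize(b[165:255,170:300],None,fx=3,fy=3,interpolation=cv2.INTER_CUBIC)
C=np.zeros((280,790,3),np.uint8);C[:280,:400]=A;C[:270,400:]=B
cv2.imwrite('pics/C10.png',C)
for A,r,h in blobs(a,'bright'):
    P=np.array([ray('top',q,.014)[:2] for q in h[:,0]],np.float32);R=cv2.minAreaRect(P)
    if .045<R[1][0]<.075 and .045<R[1][1]<.075: print(np.round(R[0],4),np.round(R[1],4),round(R[2],1))
plan((.4184,.133,.03,.2))
```

```text
[0.4237 0.0077] [0.0514 0.0545] 1.0
[ 0.7799 -0.3313] [0.0701 0.0737] 45.4
now 64.0 [0.4201 0.1134 0.1704] psi 0.1963751109490611 q7 -0.5982946444708583 w 0.08529691974626619 F [0.1679 0.0609 0.8993]
D [[0.78,0.01,-0.11],[0.78,0.01,-0.11],[0.78,0.01,-0.11],[0.78,0.01,-0.11],[0.78,0.01,-0.11],[0.78,0.01,-0.11]] 
W [[-0.01,0.01,-0.01],[-0.01,0.01,-0.01],[-0.01,0.01,-0.01],[-0.01,0.01,-0.01],[-0.01,0.01,-0.01],[-0.01,0.01,-0.01]]
```

View pics/C10.png

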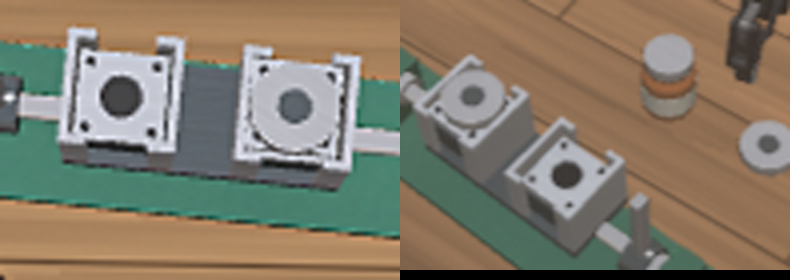

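Emit:
{"name": "arm_command", "arguments": {
  "delta_pos": [
    [0.78, 0.03, -0.13],
    [0.78, 0.01, -0.13],
    [0.78, 0.01, -0.13],
    [0.7, 0.01, -0.13],
    [0.4, 0.01, -0.08],
    [0, 0, 0]
  ],
  "rotation": [
    [-0.01, 0.01, -0.01],
    [-0.01, 0.01, -0.01],
    [-0.01, 0.01, -0.01],
    [-0.01, 0.01, -0.01],
    [0, 0, 0],
    [0, 0, 0]
  ]
}}

```text
clock: 64.6
position: [0.4244, 0.1276, 0.0663]
tool_rot: [1.477, 1.564, 0.096]
force: [0.1, 0.4, -0.3]
grip_width: 0.0852
```

Run:
```python
from h import *
X=tri([('top',((295-1.5)/4+210,(106-1.5)/4+105)),('scene',((472-401)/3+170,(95-1)/3+165))]);print(X,(X[:2]-MID)@AX,(X[:2]-MID)@AY)
plan((.4184,.133,.012,.2,.08))
```

```text
[ 0.6173 -0.0872  0.1547] 0.0008639004148045738 -0.05730210067341703
now 64.6 [0.4244 0.1276 0.0663] psi 0.18983749338976375 q7 -0.8354966895138342 w 0.08520107267282567 F [ 0.093   0.387  -0.2617]
D [[1.81,-0.18,-0.22]] 
W [[-0.1,0.01,-0.07]]
```

Emit:
{"name": "arm_command", "arguments": {
  "delta_pos": [
    [0.1, -0.18, -0.22],
    [0, 0, 0],
    [0.5, 0, 0],
    [0.5, 0, 0],
    [0.3, 0, 0],
    [0, 0, 0]
  ],
  "rotation": [
    [-0.1, 0.01, -0.07],
    [0, 0, 0],
    [0, 0, 0],
    [0, 0, 0],
    [0, 0, 0],
    [0, 0, 0]
  ]
}}

```text
clock: 65.2
position: [0.4206, 0.1324, 0.0269]
tool_rot: [1.616, 1.565, 0.243]
force: [-0.3, 0.2, 0.1]
grip_width: 0.0854
```

Run:
```python
from h import *
plan((.4184,.133,.012,.2,.08))
```

```text
now 65.2 [0.4206 0.1324 0.0269] psi 0.1974633981216121 q7 -0.9263764186951505 w 0.08543201499846592 F [-0.3443  0.1544  0.0592]
D [[0.49,-0.07,-0.03]] 
W [[-0.02,-0.0,-0.05]]
```

Emit:
{"name": "arm_command", "arguments": {
  "delta_pos": [
    [0.35, -0.07, -0.03],
    [0.1, 0, 0],
    [0, 0, 0]
  ],
  "rotation": [
    [-0.02, 0, -0.05],
    [0, 0, 0],
    [0, 0, 0]
  ]
}}

```text
clock: 65.5
position: [0.419, 0.1331, 0.0135]
tool_rot: [1.852, 1.569, 0.48]
force: [0.6, -0.3, 0.1]
grip_width: 0.0853
```

Emit:
{"name": "arm_command", "arguments": {
  "delta_pos": [
    [0, 0, 0],
    [0, 0, 0],
    [0, 0, 0],
    [0, 0, 0],
    [0, 0, 0],
    [0, 0, 0]
  ],
  "rotation": [
    [0, 0, 0],
    [0, 0, 0],
    [0, 0, 0],
    [0, 0, 0],
    [0, 0, 0],
    [0, 0, 0]
  ],
  "gripper": 1,
  "grip_force": 80
}}

```text
clock: 66.1
position: [0.4194, 0.1331, 0.0152]
tool_rot: [1.535, 1.568, 0.163]
force: [0.8, -0.2, -1.5]
grip_width: 0.0587
```

Emit:
{"name": "arm_command", "arguments": {
  "delta_pos": [
    [-0.4, 0, 0],
    [-0.8, 0, 0],
    [-0.9, 0, 0],
    [-0.9, 0, 0],
    [-0.9, 0, 0],
    [-0.9, 0, 0],
    [-0.9, 0, 0],
    [-0.7, 0, 0],
    [0, 0, 0]
  ],
  "rotation": [
    [0, 0, 0],
    [0, 0, 0],
    [0, 0, 0],
    [0, 0, 0],
    [0, 0, 0],
    [0, 0, 0],
    [0, 0, 0],
    [0, 0, 0],
    [0, 0, 0]
  ]
}}

```text
clock: 67.0
position: [0.4174, 0.1328, 0.2138]
tool_rot: [-1.39, 1.57, -2.76]
force: [-0.7, 0.3, -1.2]
grip_width: 0.0585
```

Run:
```python
from h import *
g=cr(-.001,.0605)
plan((g[0],g[1],.22,YAW))
```

```text
now 67.0 [0.4174 0.1328 0.2138] psi 0.20056832794147797 q7 -0.5644698786685487 w 0.05852259451748002 F [-0.6555  0.2825 -1.2335]
D [[-0.02,0.68,0.52],[-0.02,0.69,0.5],[-0.02,0.71,0.48],[-0.02,0.72,0.46],[-0.02,0.74,0.44],[-0.02,0.75,0.41],[-0.02,0.76,0.39],[-0.02,0.77,0.37],[-0.02,0.79,0.34]] 
W [[0.3,0.0,0.0],[0.3,0.0,0.0],[0.3,0.0,0.0],[0.3,0.0,0.0],[0.3,0.0,0.0],[0.3,0.0,0.0],[0.3,0.0,0.0],[0.3,0.0,0.0],[0.3,0.0,0.0]]
```

Emit:
{"name": "arm_command", "arguments": {
  "delta_pos": [
    [-0.02, 0.68, 0.52],
    [-0.02, 0.69, 0.5],
    [-0.02, 0.71, 0.48],
    [-0.02, 0.72, 0.46],
    [-0.02, 0.74, 0.44],
    [-0.02, 0.75, 0.41],
    [-0.02, 0.76, 0.39],
    [-0.02, 0.65, 0.3],
    [0, 0.35, 0.1],
    [0, 0, 0]
  ],
  "rotation": [
    [0.3, 0, 0],
    [0.3, 0, 0],
    [0.3, 0, 0],
    [0.3, 0, 0],
    [0.3, 0, 0],
    [0.3, 0, 0],
    [0.3, 0, 0],
    [0.3, 0, 0],
    [0.3, 0, 0],
    [0, 0, 0]
  ]
}}

```text
clock: 68.0
position: [0.6119, 0.034, 0.2081]
tool_rot: [-0.941, 1.559, -2.606]
force: [-0.5, -0.5, -1.9]
grip_width: 0.0586
```

Run:
```python
from h import *
g=cr(-.0005,.0605)
plan((g[0],g[1],.185,YAW))
```

```text
now 68.0 [0.6119 0.034  0.2081] psi -0.09383714723021572 q7 -0.5578495011886401 w 0.05859006135421705 F [-0.4718 -0.5208 -1.9494]
D [[0.77,0.46,0.07]] 
W [[-0.13,0.06,0.09]]
```

Emit:
{"name": "arm_command", "arguments": {
  "delta_pos": [
    [0.2, 0.46, 0.05],
    [0, 0, 0],
    [0.4, 0, 0],
    [0.4, 0, 0],
    [0, 0, 0]
  ],
  "rotation": [
    [-0.13, 0.06, 0.09],
    [0, 0, 0],
    [0, 0, 0],
    [0, 0, 0],
    [0, 0, 0]
  ]
}}

```text
clock: 68.5
position: [0.6238, 0.033, 0.174]
tool_rot: [-1.56, 1.569, 3.078]
force: [-0.6, -0.2, -2.4]
grip_width: 0.0587
```

Run:
```python
from h import *
g=cr(-.0005,.0605)
plan((g[0],g[1],.155,YAW,.06))
```

```text
now 68.5 [0.6238 0.033  0.174 ] psi -0.07461666601298529 q7 -0.5542634105485058 w 0.05871123021692771 F [-0.5921 -0.2396 -2.3583]
D [[0.63,0.06,0.08]] 
W [[0.05,0.0,0.01]]
```

Emit:
{"name": "arm_command", "arguments": {
  "delta_pos": [
    [0.1, 0.06, 0.09],
    [0, 0, 0],
    [0.3, 0, 0],
    [0.3, 0, 0],
    [0.15, 0, 0],
    [0, 0, 0]
  ],
  "rotation": [
    [0.05, 0, 0.01],
    [0, 0, 0],
    [0, 0, 0],
    [0, 0, 0],
    [0, 0, 0],
    [0, 0, 0]
  ]
}}

```text
clock: 69.1
position: [0.6251, 0.03, 0.1463]
tool_rot: [-1.147, 1.57, -2.798]
force: [0.0, 0.1, -1.2]
grip_width: 0.0586
```

Run:
```python
from h import *
g=cr(-.0005,.0605)
plan((g[0],g[1],.145,YAW,.06))
```

```text
now 69.1 [0.6251 0.03   0.1463] psi -0.07993385674688117 q7 -0.5725889987580224 w 0.05862281382419986 F [ 0.0265  0.105  -1.2468]
D [[0.04,0.01,-0.01]] 
W [[0.0,0.0,0.0]]
```

Lined up. Lower it onto the stack, release, rise and move clear.

Emit:
{"name": "arm_command", "arguments": {
  "delta_pos": [
    [0.06, 0, 0],
    [0.06, 0, 0],
    [0, 0, 0]
  ],
  "rotation": [
    [0, 0, 0],
    [0, 0, 0],
    [0, 0, 0]
  ]
}}

```text
clock: 69.4
position: [0.6255, 0.0302, 0.1459]
tool_rot: [0.858, 1.569, -0.793]
force: [0.2, 0.7, -1.6]
grip_width: 0.0583
```

Emit:
{"name": "arm_command", "arguments": {
  "delta_pos": [
    [0, 0, 0],
    [0, 0, 0],
    [0, 0, 0],
    [0, 0, 0],
    [-0.5, 0, 0],
    [-0.9, 0, 0],
    [-0.9, 0, 0],
    [-0.9, 0, 0],
    [-0.5, 0, 0],
    [0, -0.8, 0]
  ],
  "rotation": [
    [0, 0, 0],
    [0, 0, 0],
    [0, 0, 0],
    [0, 0, 0],
    [0, 0, 0],
    [0, 0, 0],
    [0, 0, 0],
    [0, 0, 0],
    [0, 0, 0],
    [0, 0, 0]
  ],
  "gripper": -1
}}

```text
clock: 70.4
position: [0.6027, 0.033, 0.2661]
tool_rot: [1.904, 1.567, 0.254]
force: [-0.8, -0.5, -1.2]
grip_width: 0.0853
```

Emit:
{"name": "arm_command", "arguments": {
  "delta_pos": [
    [0, -0.9, 0],
    [0, -0.9, 0],
    [0, -0.9, 0],
    [0, -0.9, 0],
    [0, -0.9, 0],
    [0, 0, 0],
    [0, 0, 0]
  ],
  "rotation": [
    [0, 0, 0],
    [0, 0, 0],
    [0, 0, 0],
    [0, 0, 0],
    [0, 0, 0],
    [0, 0, 0],
    [0, 0, 0]
  ]
}}

```text
clock: 71.1
position: [0.4616, 0.0452, 0.273]
tool_rot: [1.549, 1.56, -0.1]
force: [0.9, 0.2, -0.2]
grip_width: 0.0853
```

Run:
```python
from h import *
print(monitor.observe()['position'])
a=grab('top','t12.png');b=grab('scene','s12.png')
A=cv2.resize(a[108:158,195:305],None,fx=7,fy=7,interpolation=cv2.INTER_CUBIC)
B=cv2.resize(b[170:260,170:280],None,fx=6,fy=6,interpolation=cv2.INTER_CUBIC)
cv2.imwrite('pics/A12.png',A);cv2.imwrite('pics/B12.png',B)
```

```text
[0.4616 0.0452 0.273 ]
```

View pics/A12.png

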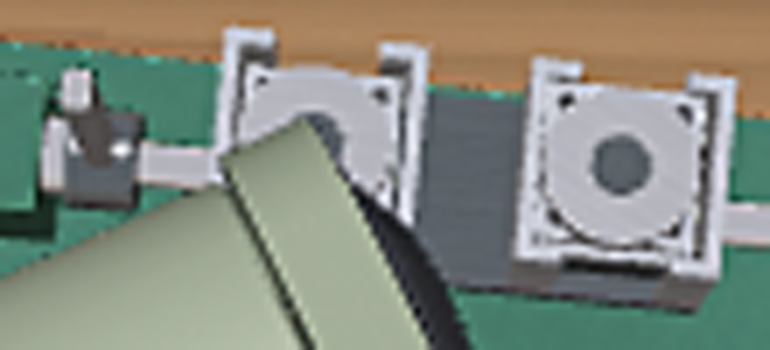

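View pics/B12.png

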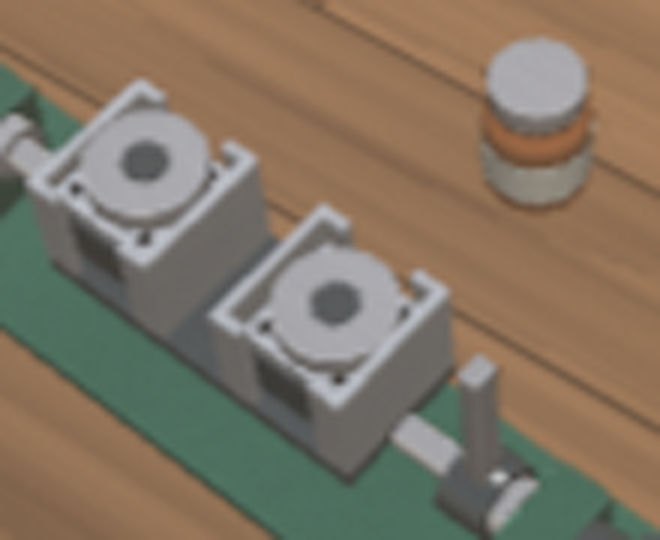

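Run:
```python
from h import *
S=lambda u,v:((u-2.5)/6+170,(v-2.5)/6+170);T=lambda u,v:((u-3)/7+195,(v-3)/7+108)
c=lambda X:np.round([(X[:2]-MID)@AX*1e3,(X[:2]-MID)@AY*1e3,X[2]*1e3],1)
print('disc1 tri',c(tri([('scene',S(146,160)),('top',T(622,165))])),'disc2 ray',c(ray('scene',S(335,303),.144)),'disc1 ray',c(ray('scene',S(146,160),.154)))
print('disc2 tri',c(tri([('scene',S(335,303)),('top',T(322,137))])))
print('tip scene',c(ray('scene',S(480,370),.182)),'tip top',c(ray('top',T(76,88),.182)))
# pocket-1 plate corner holes seen past the disc (top: ++,+-; scene: +- , ++)
print('holes',c(tri([('top',T(566,100)),('scene',S(145,238))])),c(tri([('top',T(686,114)),('scene',S(76,189))])))
```

```text
disc1 tri [  0.5 -57.1 154.9] disc2 ray [  0.2  61.  144. ] disc1 ray [  0.3 -58.1 154. ]
disc2 tri [  1.   60.1 144.3]
tip scene [  3.4 151.1 182. ] tip top [  2.6 150.6 182. ]
holes [ 27.2 -34.3 140.4] [ 26.7 -81.3 138.4]
```

```bash
python3 -c "
from h import *
print(bot.job_done(), monitor.observe()['clock'])"
```

```text
the job is handed in; nothing more can be done
the job is handed in; nothing more can be done
```

The job is handed in, and my last checks put everything within tolerance. I stood the cradle up by its bar and built both stacks:
- **Pocket 1:** housing, two spacers and a disc.
- **Pocket 2:** housing, one spacer and a disc.

There were three spacers on the bench and all are used.

**What needed mending:**
- **Cradle:** it took two further nudges, because the first swing left it leaning by about 0.09 rad.
- **Second spacer in pocket 1:** it first sat tilted, with one side about 11 mm high. It went flat when I pressed the disc down on it. Two of its corner holes then measured 138 to 140 mm above the table, against 140 mm expected.

**Last checks:**

| Check | Measured | Expected |
|---|---|---|
| Disc top, pocket 1 | 154.9 mm | 154 mm |
| Disc top, pocket 2 | 144.3 mm | 144 mm |
| Disc centres | within about 3 mm of the pocket centres | within 6 mm |
| Bar tip off vertical | about 3 mm (0.03 rad) | 0.07 rad at most |

- **Readings that differ:** the two cameras differed by about 1 mm. An earlier top view had put the bar tip within 1 mm of vertical.
- **Not checked:** I could not see the housings or the lower spacer in pocket 1 once they were covered, so I judged those by contact height and force. The jar looked unmoved. I did not re-measure the wrench and screwdriver, but I never worked near them.

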